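# Change over a drilling jig and latch it into the gantry drill

## Task

Change over the drilling jig: draw the drilled plate out from under the jig's spring arm and lay it flat in the parts bin, then load every undrilled blank on the bench, sliding each one under the arm on to the pile until it is fully home against the end fence and square between the cheeks. Then slide the loaded jig away from its loading stop and into the guide of the drilling machine until it is fully home, and swing the latch down behind its shoulder. The pack must still be home in the jig at the end; leave the other things on the bench where they are.

Things in the scene. Friction and masses are not known exactly. Their poses are not given: they have to be found in the camera images.
- jig: Loose aluminium drilling jig, about 0.67 kg with its arm. Origin: underside, on the centre line; x forward (from handle to fence, into the machine), y left, z up. Base 8 mm thick, T-shaped: wide part x -52 to +105 mm, 100 mm wide; tongue x -140 to -52, 64 mm wide; the step at x -52 is its shoulder. Plates lie on the base, long side along x, undersides at z 8, 15, 22, 29, 36 as the pile grows.
- jig_seat (a point): Where the pile belongs: on the base top (jig x -2, y 0, z 8), the centre of a plate that is home. End fence (two posts, to z 45) with its face 40 mm ahead (+x) of this point; two side cheeks, inner faces at jig y +-27.5 from jig x +12 to the fence, flaring out 6 mm a side back to x 0, to z 45. Loaded from the handle side, in +x.
- jig_handle (a point): Top centre of the jig's upright handle block on the tongue, at jig x -121, z 52: 28 mm long in jig x, 14 mm wide in y, 44 mm tall above the base.
- holddown (a joint): Sprung hold-down arm, hinged on the jig at x +85, z 40 and reaching back (-x) over the plates; rad, 0 = lowest (jig empty), grows as the toe lifts, about 0.1 per plate. It presses with about 1.5 to 3 N at the toe, so drawing a plate out does not drag the jig along. A plate pushed level in +x under the lip behind its toe lifts it by itself; this takes some 5 to 15 N if the plate is not also pressed down.
- holddown_toe (a point): Underside of the arm's rounded toe (16 mm wide) that presses on the pile; at jig x about +15 to +19, 2 mm above the bare base when empty. A 22 mm wide lead-in lip rises back from it to about 12 mm above the base or pile, ending at jig x about -12. Lower a plate with its front edge behind the lip (plate centre at jig x -58), then slide it forward.
- drilled: Finished aluminium plate 80 x 50 x 7 mm, 0.076 kg, with four dark drilled holes near its corners; at the start it lies in the jig under the spring arm. Origin: centre of its underside, x along the 80 mm, z up.
- station: Loading station: a steel stop strip, 100 x 20 x 12 mm, screwed to the bench; at the start the jig stands with its front edge about 1.5 mm from it. Origin on the bench under the middle of the place where the jig stands, x as the jig's; the strip's face is at x +106.5 and backs the jig when plates are pushed in. The jig leaves it backwards (-x) and sideways.
- machine: Gantry drilling machine bolted to the bench, with the jig guide in front. Origin: on the bench, centre of the guide's mouth; x into the guide, y left, z up. The jig is fully home, against the end stop (x 157), with its origin at x +52, y 0 and its shoulder level with the mouth. Side beams 40 mm tall at y +-130 to 170 from x 40; gantry 240 mm tall, beyond x 160.
- guide_mouth (a point): Centre of the guide's mouth on the bench (the machine's origin). Rails 16 mm tall, inner faces at y +-52 from x 0 to 185, lips over the jig's edges from x 20 inwards (underside z 11, inner edges y +-44). In front of it flared guides, 16 mm tall, from x -34 (faces about 14 mm wider a side) to 0.
- latch (a joint): Swing latch at the right (-y) of the guide's mouth: a 58 mm bar with a ball knob, hinged at machine x -9, y -78, z 28 about the machine's x. Rad: 0 open, leaning 0.26 outwards (-y); 0.26 upright; 1.83 shut, lying level inwards (+y), its nose down behind the jig's shoulder. Past upright it falls shut by itself. It cannot shut if the jig is over 4 mm short of home.
- latch_knob (a point): Centre of the latch's ball knob, 16 mm across, 62 mm from its hinge.
- bin: Open plastic parts bin fixed to the bench, 180 (its x) x 150 (its y) x 35 mm, walls and floor 4 to 5 mm. Origin: centre of its underside.
- blank0: Undrilled aluminium blank, 80 x 50 x 7 mm, 0.076 kg, lying flat on the bench near the jig, if it is there (three to five of the five are). Origin: centre of its underside, x along the 80 mm, z up.
- blank1: Undrilled aluminium blank, 80 x 50 x 7 mm, 0.076 kg, lying flat on the bench near the jig, if it is there (three to five of the five are). Origin: centre of its underside, x along the 80 mm, z up.
- blank2: Undrilled aluminium blank, 80 x 50 x 7 mm, 0.076 kg, lying flat on the bench near the jig, if it is there (three to five of the five are). Origin: centre of its underside, x along the 80 mm, z up.
- blank3: Undrilled aluminium blank, 80 x 50 x 7 mm, 0.076 kg, lying flat on the bench near the jig, if it is there (three to five of the five are). Origin: centre of its underside, x along the 80 mm, z up.
- blank4: Undrilled aluminium blank, 80 x 50 x 7 mm, 0.076 kg, lying flat on the bench near the jig, if it is there (three to five of the five are). Origin: centre of its underside, x along the 80 mm, z up.
- estop: Emergency-stop box 70 x 70 mm, 69 mm tall, loose; bystander.
- oil: Oil bottle, 44 mm across, 120 mm tall; bystander.
- brush: Hand brush 170 mm long; bystander.
- spanner: Open-ended spanner 120 mm long; bystander.
- offcut: Aluminium offcut 34 x 28 x 30 mm, not a blank, standing among the blanks; bystander.
- caliper: Caliper 150 mm long; bystander.
- chuckkey: T-shaped chuck key 75 mm long; bystander.
There are look-alikes about, which are no part of the job. What is shaped like the blank2 but orange or purple is not meant.

How it is judged:
On the way, in this order (a step that is already met when the one before it is completed fails the run):
1. the drilled plate lies flat in the parts bin (x of drilled in the frame of bin between -0.075 and 0.075 m and y of drilled in the frame of bin between -0.06 and 0.06 m and height (world z) of drilled below 0.016 m and angle between drilled's own z axis and vertical below 0.12 rad), for 0.2 s.
2. every blank is in the jig under the arm, home against the fence (x of blank0 in the frame of jig between -0.006 and 0.002 m and y of blank0 in the frame of jig between -0.005 and 0.005 m and angle between the x axis of each of blank0, blank1, blank2, blank3, blank4 and the x axis of jig, either way round below 0.09 rad and angle between the z axis of each of blank0, blank1, blank2, blank3, blank4 and the z axis of jig, either way round below 0.06 rad and z of blank0 in the frame of jig between 0.003 and 0.041 m and x of blank1 in the frame of jig between -0.006 and 0.002 m and y of blank1 in the frame of jig between -0.005 and 0.005 m and z of blank1 in the frame of jig between 0.003 and 0.041 m and x of blank2 in the frame of jig between -0.006 and 0.002 m and y of blank2 in the frame of jig between -0.005 and 0.005 m and z of blank2 in the frame of jig between 0.003 and 0.041 m and x of blank3 in the frame of jig between -0.006 and 0.002 m and y of blank3 in the frame of jig between -0.005 and 0.005 m and z of blank3 in the frame of jig between 0.003 and 0.041 m and x of blank4 in the frame of jig between -0.006 and 0.002 m and y of blank4 in the frame of jig between -0.005 and 0.005 m and z of blank4 in the frame of jig between 0.003 and 0.041 m), for 0.2 s.
3. the loaded jig is fully home in the machine's guide (x of jig in the frame of machine between 0.048 and 0.056 m and y of jig in the frame of machine between -0.005 and 0.005 m and angle between the x axis of jig and the x axis of machine, either way round below 0.05 rad and z of jig in the frame of machine below 0.004 m), for 0.2 s.
4. the latch is down behind the jig (value of joint latch above 1.72 rad), for 0.2 s.
At the end, for the whole second after the job is handed in: The drilled plate lies flat in the parts bin; every blank present lies flat in the jig under the arm, its front edge within 4 mm of the end fence, within 5 mm of the centre line and 0.09 rad of square; the jig is within 4 mm of fully home in the guide; the latch is shut (over 1.72 rad); all at rest (all of step 1 and all of step 2 and all of step 3 and value of joint latch above 1.72 rad and linear speed of each of blank0, blank1, blank2, blank3, blank4, jig, drilled below 0.02 m/s); the robot touches nothing.
It fails at once if a bystander (emergency-stop box, oil bottle, brush, spanner, offcut, caliper or chuck key) is moved more than 5 cm (distance of any of estop, oil, brush, spanner, offcut, caliper, chuckkey from where it was at the start of the episode above 0.05 m).
Of blank0, blank1, blank2, blank3, blank4 only 3 to 5 are there at a start; the rules pass over those that are not, and their reading is None.
At some moment in a run one of blank0, blank1, blank2, blank3, blank4 may be knocked a few centimetres aside while the robot is not near it.
Once in a run the grip may slacken for a moment while it holds something.
It also fails if it takes over 210 s, if anything falls off the work surface, if the arm or the gripper's body presses on something with over 40 N, if the wrist force passes 120 N, or if a joint passes its speed limit or range.

## Robot

A 6-joint arm with a two-finger parallel gripper is mounted at the origin on the work surface. World frame = base frame: x ahead of the robot, y to its left, z up, the work surface at z = 0. Lengths are in m, angles in rad, forces in N, time in s.
With the tool pointing down it reaches from about 0.3 to 0.875 m from the base axis. Payload 6.4 kg.
Tool frame: the origin (TCP) lies between the finger pads; the fingertips stand 8 mm ahead of it and the grasp point (between the pads) lies 11 mm behind it; z points along the fingers, y is the direction in which the jaws open and shut (so a half turn about z gives the same grasp; the last joint's range is limited). The gripper opens to 85 mm and grips with 20 to 120 N. Pads are 22 mm wide; open, the fingers measure 114 mm over their backs; the gripper's body (76 mm by 85 mm) begins 54 mm behind the grasp point. The pads swing forward as they close: fully open they stand 13 mm farther back than shut.
Start: joints at [0.91, 0.181, 1.607, -0, 1.354, -0.206], TCP at [0.253, 0.517, 0.239] pointing down, gripper open.
Joint ranges: [-2.99, 2.99], [-0.89, 2.07], [0.3, 2.58], [-1.14, 4.28], [0, 2.63], [-3.12, 3.12]. Speed limits (rad/s): [2.57, 2.57, 3.01, 3.14, 3.14, 3.14].

## Interface

Orientations are given as a unit quaternion [w, x, y, z].
In Python, from bench import monitor, viewer, workorder, spotter gives the robot as it stands. The module is installed in compiled form; this text tells all that it offers.
- The arm moves only by the tool move_arm, never from a script. Its argument "motion" is a list of rows, each a list of 3 entries, a list of its own where there are three numbers: the shift along the tool's x, y, z in units of 60 mm (1.0 is 60 mm), then the turn, a rotation vector about the tool's x, y, z in units of 8 degrees (1.0 is 8 degrees), then the opening in per cent of the stroke, from 0 (shut) to 100 (fully open). In form: [[[dx, dy, dz], [rx, ry, rz], grip], ...]. A call has 1 to 10 rows; each row is the pose to reach, as a shift and turn from the pose commanded when the call began, along the tool's axes at that moment; what a row does not reach only later rows make up. A row lasts 1/8 s, in which the tool goes at most 62.5 mm and 10.7 degrees, less where a joint would pass 70% of its speed; a pose out of reach is approached as far as the arm can. A call with a gripper value outside its range is refused whole. The fingers move at their own pace and stop on an object; the grip force is fixed at half the most. Time passes only in rows, so rows that repeat a pose let the fingers close. It gives the time, the measured TCP pose, the force and the opening at its end, in the units of the state.
- monitor.get_obs(): the state, without advancing time (a new reading comes with each control period).
- viewer.camera(name): name is "side" or "top"; returns the picture (400x640x3 uint8, blue, green, red); there is no depth.
- viewer.calibration(name): a dict with "fovy" (degrees; the focal length in pixels is half the picture's height over the tangent of half this angle, whatever the lens; pixels are square), "cx", "cy" (the principal point, pixels), "extrinsics" (4x4, takes a point from camera to world coordinates). Camera axes: x right, y down, z forward; pixel columns grow to the right and rows downward; lengths in m; the calibration is good to about 2 mm. A picture is of the moment at which its call begins. calibration takes no time and is no camera call.
- workorder.hand_in(): hands the job in, once; it reports no verdict.
Trained networks look in the newest picture that a camera, given by its name, has taken for a name from the list of things; names that differ only in an ending like _2 or _b are one class to them, and where a whole thing is asked for, a point or a joint stands for the part that bears it (a point fixed in the world has none). Each returns a list of dicts, best first, with "score" (0 to 1); they miss things now and then, are a little off and sometimes report something else, mostly with a low value. They report only what shows in the picture. A call takes as long as a camera call. They do not tell look-alikes from the thing itself.
- spotter.search_frame(camera, name): "centre" ([column, row] as shares, 0 to 1, of the picture: columns of its width, rows of its height, amid what is visible of it).
- spotter.outline_of(camera, name): "region" (400x640 bool, what is visible of it) and "centre" ([column, row] as shares, 0 to 1, of the picture: columns of its width, rows of its height, amid what is visible of it).
The state is a dict: "time_s": time; "q": joint angles; "dq": joint speeds; "joint_efforts": joint torques, N m; "eef_pos": TCP position; "eef_rot": TCP orientation; "wrist_force": force on the tool from outside, world axes, zero at the start; "torque": the same for the moment, N m; "opening": opening from 0.0 (shut) to 1.0 (fully open).
Only numpy, scipy, OpenCV 4.12 (cv2) and the standard library are available. Lean on these libraries where they do the work, as an engineer would, in place of code of your own. Each camera call takes 0.05 s, during which the arm holds its last target. There are 200 camera calls.

## Working session

There is one attempt and no reset: what is moved stays moved. The work goes in short steps, Python scripts to look and compute and a tool call to move; the robot and the scene stay as the last step left them, time stands still between calls to the robot, and variables do not carry over. Pictures are saved under pics/ and viewed, about 12 in all and at most 16, crops included, and the job is handed in when it is done.

Besides the shell and the picture viewer there is one more tool, called after ">>>" in YAML: its name, and indented under it one key for each argument. move_arm: Moves the arm, as the interface text tells. Its arguments: {"type":"object","properties":{"motion":{"type":"array","items":{"type":"array"}}},"required":["motion"]}

```bash
mkdir -p pics; cat > h.py <<'E'
import numpy as np, cv2
from bench import monitor, viewer, workorder, spotter
from scipy.spatial.transform import Rotation as R
def cal(n):
    c=viewer.calibration(n); f=200/np.tan(np.radians(c['fovy'])/2); return f,c['cx'],c['cy'],np.array(c['extrinsics'])
def w(n,u,v,z):
    f,cx,cy,E=cal(n); d=E[:3,:3]@np.array([(u-cx)/f,(v-cy)/f,1.]); o=E[:3,3]; return o+d*(z-o[2])/d[2]
def px(n,p):
    f,cx,cy,E=cal(n); q=E[:3,:3].T@(np.array(p)-E[:3,3]); return q[0]/q[2]*f+cx,q[1]/q[2]*f+cy
def st():
    o=monitor.get_obs(); q=o['eef_rot']; r=R.from_quat([q[1],q[2],q[3],q[0]]); return o,np.array(o['eef_pos']),r
E
python3 - <<'E'
from h import *
for n in ['top','side']:
    im=viewer.camera(n); cv2.imwrite(f'pics/{n}0.png',im)
    f,cx,cy,X=cal(n); print(n,f,cx,cy,X.round(3).tolist())
    print(n, 'corners',[w(n,u,v,0).round(2).tolist() for u,v in [(0,0),(639,0),(0,399),(639,399)]])
    for k in ['jig','jig_handle','holddown_toe','drilled','blank0','station','guide_mouth','machine','latch_knob','bin','offcut']:
        for d in spotter.search_frame(n,k)[:7]:
            u,v=d['centre'][0]*640,d['centre'][1]*400; print(n,k,round(d['score'],2),round(u),round(v),w(n,u,v,0.0)[:2].round(3))
o,p,r=st(); print(o['time_s'],p,r.as_matrix().round(3).tolist(),o['wrist_force'],o['opening'])
E
```

```text
top 477.27163861539515 317.59758245845404 211.16661259984647 [[-0.012, -0.996, 0.086, 0.379], [-1.0, 0.011, -0.007, -0.052], [0.006, -0.086, -0.996, 1.252], [0.0, 0.0, 0.0, 1.0]]
top corners [[1.07, 0.8, 0.0], [1.06, -0.95, 0.0], [0.02, 0.75, 0.0], [-0.0, -0.88, 0.0]]
top jig 0.69 383 232 [ 0.429 -0.231]
top jig 0.64 330 190 [ 0.543 -0.094]
top jig 0.17 155 146 [0.665 0.369]
top jig_handle 0.6 329 190 [ 0.542 -0.09 ]
top holddown_toe 0.61 323 181 [ 0.568 -0.076]
top holddown_toe 0.41 215 42 [0.95  0.213]
top drilled 0.91 327 196 [ 0.527 -0.086]
top drilled 0.72 323 147 [ 0.66  -0.077]
top blank0 0.87 434 232 [ 0.428 -0.367]
top blank0 0.75 380 166 [ 0.606 -0.227]
top blank0 0.72 480 248 [ 0.386 -0.484]
top blank0 0.7 440 173 [ 0.586 -0.388]
top blank0 0.67 254 219 [0.468 0.107]
top blank0 0.64 381 232 [ 0.43  -0.226]
top blank0 0.55 448 316 [ 0.212 -0.394]
top station 0.86 322 145 [ 0.663 -0.075]
top station 0.52 327 188 [ 0.547 -0.085]
top guide_mouth 0.59 215 42 [0.951 0.212]
top machine 0.68 387 125 [ 0.715 -0.25 ]
top latch_knob 0.48 457 139 [ 0.677 -0.437]
top latch_knob 0.17 32
[... 724 characters left out ...]
9 -0.216]
side blank0 0.9 326 380 [ 0.393 -0.48 ]
side blank0 0.87 331 329 [ 0.44  -0.369]
side blank0 0.86 377 273 [ 0.605 -0.235]
side blank0 0.74 398 318 [ 0.589 -0.38 ]
side blank0 0.71 220 365 [ 0.21  -0.395]
side blank0 0.56 415 240 [ 0.76  -0.138]
side station 0.59 377 233 [ 0.672 -0.082]
side guide_mouth 0.69 416 162 [0.999 0.297]
side guide_mouth 0.35 273 162 [0.479 0.434]
side machine 0.7 415 159 [1.008 0.32 ]
side latch_knob 0.48 367 184 [0.755 0.186]
side bin 0.68 272 165 [0.471 0.411]
side offcut 0.53 355 295 [ 0.525 -0.291]
1.2 [0.25259033 0.51657377 0.23928357] [[-0.898, 0.439, 0.0], [0.439, 0.898, -0.0], [-0.0, 0.0, -1.0]] [0.91035808 0.0492661  0.1597351 ] 0.9976951679787875
```

```bash
python3 - <<'E'
import cv2
a=cv2.imread('pics/top0.png'); cv2.imwrite('pics/top0c.png',cv2.resize(a[0:340,90:530],(800,618),interpolation=cv2.INTER_CUBIC)[:600])
E
```

```text
(no output)
```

View pics/top0c.png

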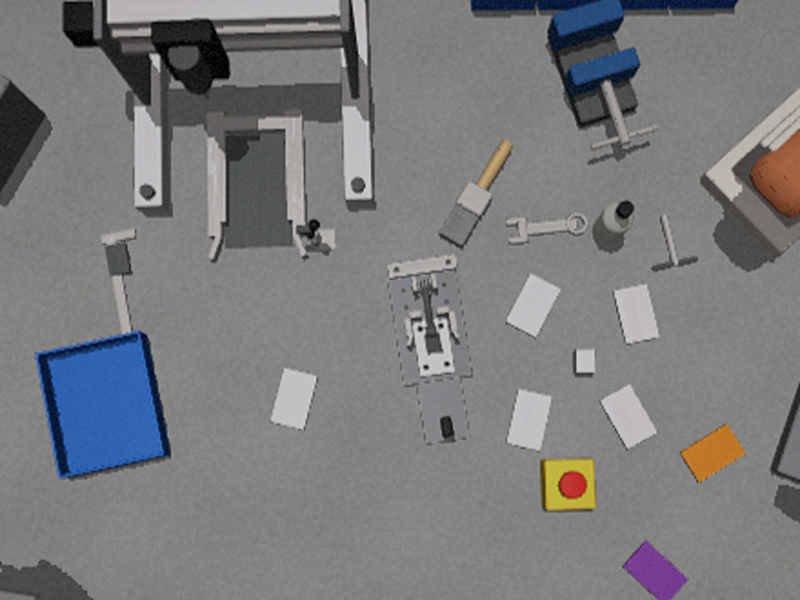

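View pics/side0.png

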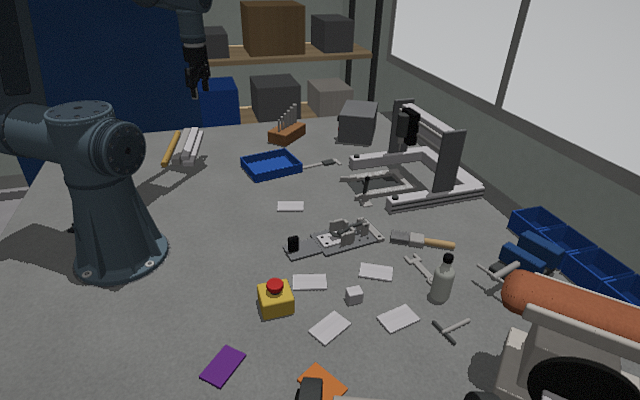

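Top view (crop scaled 1.82): the white blanks are at full-image pixels (383,168), (440,173), (380,231), (435,229) and (252,219), so all five are present. The orange (482,249) and purple (450,315) plates are look-alikes and get left alone. The small cube at (412,198) is the offcut. The jig is around (327,190), the bin (148,224), the guide mouth about (232,135) and the latch knob about (263,126).

```bash
cat >> h.py <<'E'
def blanks(im,n='top',z=7.0e-3,thr=150):
    hsv=cv2.cvtColor(im,cv2.COLOR_BGR2HSV); m=((hsv[...,2]>thr)&(hsv[...,1]<40)).astype(np.uint8)
    out=[]
    for c in cv2.findContours(m,cv2.RETR_EXTERNAL,cv2.CHAIN_APPROX_NONE)[0]:
        if cv2.contourArea(c)<150: continue
        P=np.array([w(n,u,v,z)[:2] for u,v in c[:,0].astype(float)])
        (cx,cy),(a,b),t=cv2.minAreaRect((P*1000).astype(np.float32))
        if a<b: a,b,t=b,a,t+90
        t=(t+90)%180-90
        out.append((cx/1000,cy/1000,a,b,np.radians(t)))
    return out
# frames: pose (x,y,yaw)
def T(pose,p):
    x,y,t=pose; return np.array([x+p[0]*np.cos(t)-p[1]*np.sin(t),y+p[0]*np.sin(t)+p[1]*np.cos(t),p[2]])
def draw(img,n,pose,polys,s,o,col=(0,0,255)):
    for P in polys:
        q=np.array([[(np.array(px(n,T(pose,p)))+.5-o)*s] for p in P]); cv2.polylines(img,[np.round(q).astype(int)],False,col,1)
def rect(x0,x1,y0,y1,z): return [(x0,y0,z),(x1,y0,z),(x1,y1,z),(x0,y1,z),(x0,y0,z)]
JIG=[rect(-.052,.105,-.05,.05,.008),rect(-.14,-.052,-.032,.032,.008),rect(-.135,-.107,-.007,.007,.052),rect(-.042,.038,-.025,.025,.015),rect(.1065,.1265,-.05,.05,.012)]
MACH=[[(0,.052,.016),(.185,.052,.016)],[(0,-.052,.016),(.185,-.052,.016)],[(0,.052,.016),(-.034,.066,.016)],[(0,-.052,.016),(-.034,-.066,.016)],rect(.04,.16,.13,.17,.04),rect(.04,.16,-.17,-.13,.04)]
BIN=[rect(-.09,.09,-.075,.075,.035)]
def crop(im,u0,v0,wd,ht,s): return cv2.resize(im[v0:v0+ht,u0:u0+wd],None,fx=s,fy=s,interpolation=cv2.INTER_CUBIC)
E
python3 - <<'E'
from h import *
im=cv2.imread('pics/top0.png')
for b in blanks(im): print(np.round(b,3))
jp=(0.578,-0.086,0.13); mp=(0.675,0.19,0.09); bp=(.455,.386,.13)
a=crop(im,285,130,80,120,5); draw(a,'top',jp,JIG,5,np.array([285,130]))
b=crop(im,160,40,133,107,3); draw(b,'top',mp,MACH,3,np.array([160,40]))
c=crop(im,100,175,90,90,3); draw(c,'top',bp,BIN,3,np.array([100,175]))
o=np.zeros((600,800,3),np.uint8); o[:600,:400]=a; o[:321,400:799]=b; o[325:595,400:670]=c
cv2.imwrite('pics/j1.png',o)
E
```

```text
[1.51000e-01 6.28000e-01 1.81706e+02 2.48580e+01 1.39700e+00]
[ 0.175  0.572 59.755 27.839  1.397]
[ 0.434 -0.225 81.295 49.527 -0.24 ]
[ 0.437 -0.368 81.037 49.564  0.492]
[ 0.468  0.114 81.776 49.548 -0.246]
[  0.431  -0.767 198.394 100.386  -0.381]
[ 5.4300e-01 -8.3000e-02  8.6311e+01  6.0622e+01  1.4000e-01]
[ 0.587 -0.384 81.402 49.622  0.194]
[ 0.601 -0.235 81.104 50.034 -0.505]
[ 6.6000e-01 -7.4000e-02  9.9454e+01  2.0627e+01 -1.4300e+00]
[  0.715  -0.258 114.808  34.031  -1.494]
[  0.725  -0.76  106.036  42.742  -0.843]
[ 0.761 -0.151 38.152 35.822  1.03 ]
[7.65000e-01 2.27000e-01 1.77311e+02 2.40470e+01 9.00000e-03]
[7.80000e-01 1.29000e-01 2.07981e+02 6.24450e+01 5.00000e-02]
[8.31000e-01 2.10000e-02 1.40899e+02 3.90150e+01 2.20000e-02]
[8.2900e-01 3.2800e-01 1.5111e+02 3.7437e+01 1.6000e-02]
[  0.838  -0.756 253.535  11.023  -0.842]
[  0.895  -0.639 354.721  54.863  -0.808]
[1.0150e+00 1.4000e-02 9.9841e+01 1.7178e+01 5.7000e-02]
[1.05000e+00 2.19000e-01 3.45078e+02 3.11450e+01 1.56200e+00]
```

View pics/j1.png

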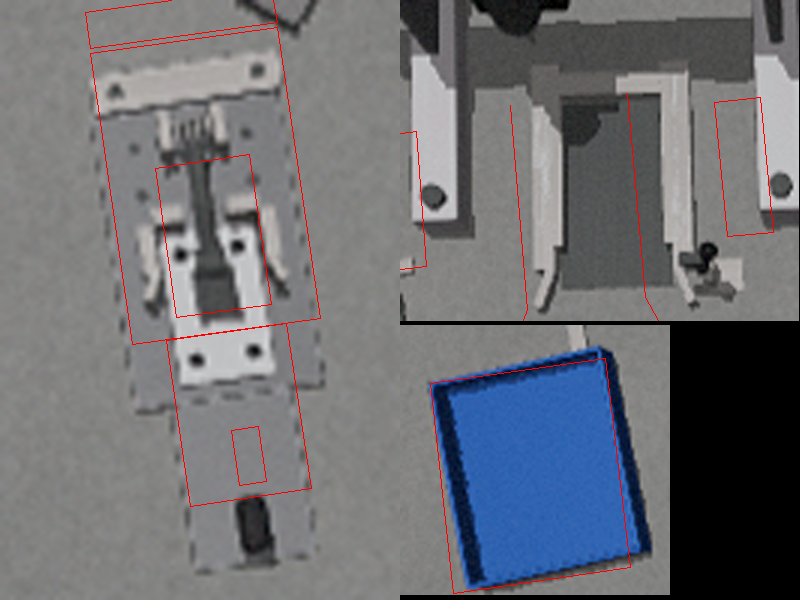

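Left panel: my jig guess is about 13 px too far forward; the strip fit gives a better one. The guide's kinks are at about (214,122.7) and (250,123.3) px. The bin outline fits to within 1 cm. I'll refine and overlay again.

```bash
cat >> h.py <<'E'
jp=(0.5436,-0.0903,0.14)
E
python3 - <<'E'
from h import *
im=cv2.imread('pics/top0.png')
m=w('top',232,123,.016); print(m)
mp=(m[0],m[1],.02); bp=(.459,.383,.19)
MACH[4:]=[rect(.04,.16,.13,.17,.04),rect(.04,.16,-.17,-.13,.04),[(.02,.044,.016),(.157,.044,.016),(.157,-.044,.016),(.02,-.044,.016)]]
a=crop(im,285,130,80,120,5); draw(a,'top',jp,JIG,5,np.array([285,130]))
b=crop(im,160,40,133,107,3); draw(b,'top',mp,MACH,3,np.array([160,40]))
c=crop(im,100,175,90,90,3); draw(c,'top',bp,BIN,3,np.array([100,175]))
o=np.zeros((600,800,3),np.uint8); o[:600,:400]=a; o[:321,400:799]=b; o[325:595,400:670]=c
cv2.imwrite('pics/j2.png',o)
# grasp target for drilled: plate x -30 -> jig x -32
g=T(jp,(-.032,0,.1)); o,p,r=st(); M=r.as_matrix(); print('grasp',g,'yaw tool x',np.arctan2(M[1,0],M[0,0]))
E
```

```text
[0.72152089 0.1628166  0.016     ]
grasp [ 0.51191309 -0.09476538  0.1       ] yaw tool x 2.6868089171101386
```

View pics/j2.png

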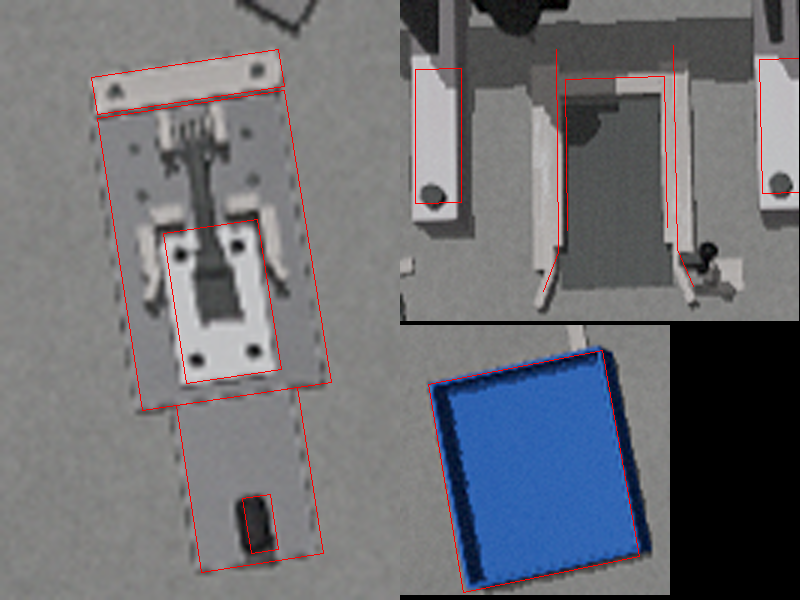

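Bin overlay matches. The jig needs about -0.02 rad yaw and +2 mm in y. The machine mouth should come back about 15 mm to near (0.706, 0.165). That's enough to move.

```bash
cat >> h.py <<'E'
jp=(0.5436,-0.0880,0.121); mp=(.706,.165,.02); bp=(.459,.383,.19)
def go(*targets):
    """targets (x,y,z,psi) psi = yaw of tool y (mod pi); prints rows from current pose"""
    o,p,r=st(); M=r.as_matrix(); psi=np.arctan2(M[1,1],M[0,1])
    print('t',round(o['time_s'],2),'p',p.round(4),'psi',round(psi,3),'q6',round(o['q'][5],2),'F',np.round(o['wrist_force'],1),'op',round(o['opening'],3), 'tilt',M[:,2].round(3))
    for x,y,z,ps in targets:
        d=(ps-psi+np.pi/2)%np.pi-np.pi/2
        dv=r.inv().apply(np.array([x,y,z])-p); rv=(r.inv()*R.from_euler('z',d)*r).as_rotvec()
        print((dv/.06).round(3).tolist(),(np.degrees(rv)/8).round(2).tolist(),'mm',round(np.linalg.norm(dv)*1000))
def jt(x,y,z,dy=0): # jig-frame target, jaws along jig y
    a=T(jp,(x,y,z)); return (*a,jp[2]+np.pi/2+dy)
E
python3 -c "
from h import *
go(jt(-.032,0,.12),jt(-.032,0,.022))"
```

```text
t 1.2 p [0.2526 0.5166 0.2393] psi 1.116 q6 -0.21 F [0.9 0.  0.2] op 0.998 tilt [ 0. -0. -1.]
[-8.336, -7.212, 1.988] [-0.0, 0.0, -4.12] mm 672
[-8.336, -7.212, 3.622] [-0.0, 0.0, -4.12] mm 696
```

>>> move_arm:
  motion:
    - [[-8.336,-7.212,1.988],[0,0,-4.12],100]
    - [[-8.336,-7.212,1.988],[0,0,-4.12],100]
    - [[-8.336,-7.212,1.988],[0,0,-4.12],100]
    - [[-8.336,-7.212,1.988],[0,0,-4.12],100]
    - [[-8.336,-7.212,1.988],[0,0,-4.12],100]
    - [[-8.336,-7.212,1.988],[0,0,-4.12],100]
    - [[-8.336,-7.212,1.988],[0,0,-4.12],100]
    - [[-8.336,-7.212,1.988],[0,0,-4.12],100]
    - [[-8.336,-7.212,1.988],[0,0,-4.12],100]
    - [[-8.336,-7.212,1.988],[0,0,-4.12],100]

```text
time_s: 2.45
eef_pos: [0.4885, -0.0373, 0.1312]
eef_rot: [0.001, -0.06, 0.998, -0.0]
wrist_force: [0.6, -0.0, 0.4]
opening: 0.997
```

```bash
python3 -c "
from h import *
go(jt(-.032,0,.12),jt(-.032,0,.022))"
```

```text
t 2.45 p [ 0.4885 -0.0373  0.1312] psi 1.691 q6 -2.01 F [ 0.6 -0.   0.4] op 0.997 tilt [ 0.001 -0.    -1.   ]
[-0.276, -0.95, 0.187] [-0.0, -0.0, -0.01] mm 60
[-0.275, -0.949, 1.82] [-0.0, -0.0, -0.01] mm 124
```

>>> move_arm:
  motion:
    - [[-0.276,-0.95,0.187],[0,0,0],100]
    - [[-0.276,-0.95,0.187],[0,0,0],100]
    - [[-0.276,-0.95,1.0],[0,0,0],100]
    - [[-0.276,-0.95,1.6],[0,0,0],100]
    - [[-0.276,-0.95,1.953],[0,0,0],100]
    - [[-0.276,-0.95,1.953],[0,0,0],100]
    - [[-0.276,-0.95,1.953],[0,0,0],100]

```text
time_s: 3.32
eef_pos: [0.5117, -0.0895, 0.015]
eef_rot: [0.001, -0.061, 0.998, -0.0]
wrist_force: [-0.2, -0.7, 0.4]
opening: 0.999
```

```bash
python3 -c "
from h import *
go(jt(-.032,0,.014),jt(-.092,0,.014))
a=viewer.camera('top');b=viewer.camera('side')
x=crop(a,285,130,80,120,5);y=crop(b,270,180,133,100,3)
o=np.zeros((600,800,3),np.uint8);o[:,:400]=x;o[:300,400:799]=y;cv2.imwrite('pics/k1.png',o)"
```

```text
t 3.33 p [ 0.5117 -0.0895  0.015 ] psi 1.692 q6 -2.09 F [-0.2 -0.7  0.4] op 0.999 tilt [ 0.001 -0.    -1.   ]
[0.003, -0.04, 0.017] [0.0, 0.0, 0.0] mm 3
[1.003, -0.04, 0.016] [0.0, 0.0, 0.0] mm 60
```

View pics/k1.png

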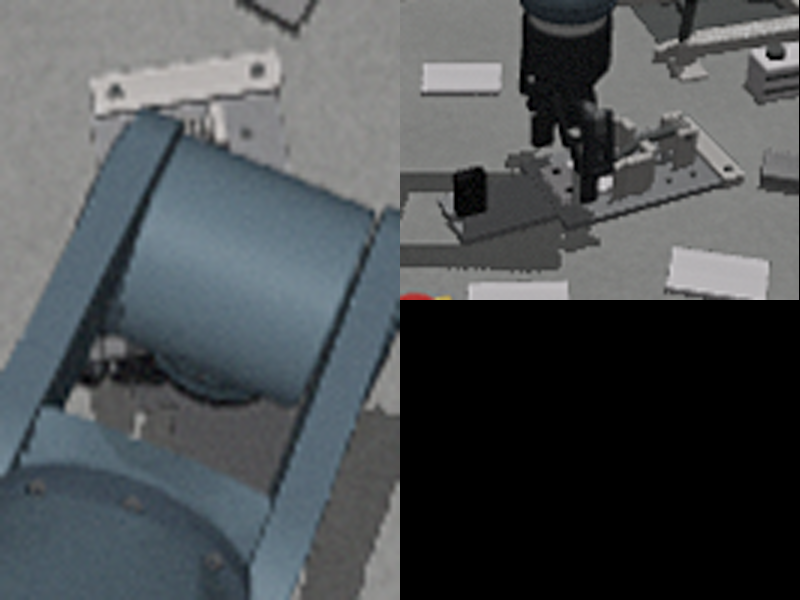

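The side view shows the fingers straddling the plate just behind the cheeks. Closing.

>>> move_arm:
  motion:
    - [[0,-0.02,0.015],[0,0,0],70]
    - [[0,-0.02,0.015],[0,0,0],55]
    - [[0,-0.02,0.015],[0,0,0],40]
    - [[0,-0.02,0.015],[0,0,0],30]
    - [[0,-0.02,0.015],[0,0,0],30]
    - [[0,-0.02,0.015],[0,0,0],30]

```text
time_s: 4.18
eef_pos: [0.5116, -0.0913, 0.014]
eef_rot: [0.0, -0.06, 0.998, -0.0]
wrist_force: [-1.8, 0.6, 7.1]
opening: 0.559
```

>>> move_arm:
  motion:
    - [[0.1,0,0],[0,0,0],30]
    - [[0.25,0,0],[0,0,0],30]
    - [[0.4,0,0],[0,0,0],30]
    - [[0.55,0,0],[0,0,0],30]
    - [[0.7,0,0],[0,0,0],30]
    - [[0.85,0,0],[0,0,0],30]
    - [[1.03,0,0],[0,0,0],30]
    - [[1.03,0,0],[0,0,0],30]

```text
time_s: 5.18
eef_pos: [0.4497, -0.099, 0.014]
eef_rot: [0.001, -0.06, 0.998, -0.001]
wrist_force: [0.1, -1.3, 10.6]
opening: 0.56
```

```bash
python3 -c "
from h import *
go(jt(-.092,0,.014))
b=viewer.camera('side')
cv2.imwrite('pics/k2.png',crop(b,270,180,133,100,6))"
```

```text
t 5.17 p [ 0.4497 -0.099   0.014 ] psi 1.691 q6 -2.17 F [ 0.1 -1.3 10.6] op 0.56 tilt [ 0.001 -0.001 -1.   ]
[-0.043, -0.006, -0.0] [-0.0, -0.0, -0.01] mm 3
```

View pics/k2.png

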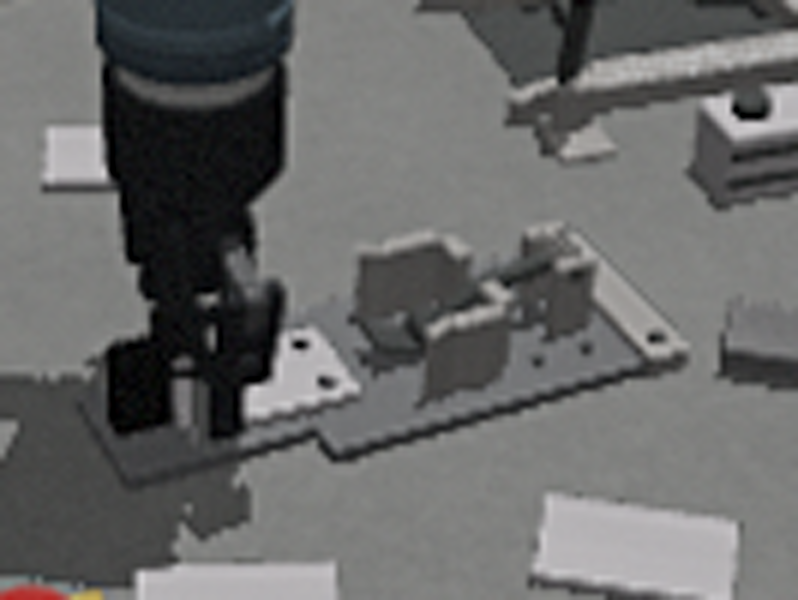

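Plate is clear of the lip and the jig is still at the stop. Fz of 10 N means the tips touched the base, so the tips sit about 6 mm below the TCP at this opening. Lifting and going to the bin.

>>> move_arm:
  motion:
    - [[0,0,-0.3],[0,0,0],30]
    - [[0,0,-1.0],[0,0,0],30]
    - [[0,0,-2.0],[0,0,0],30]
    - [[0,0,-2.0],[0,0,0],30]

```text
time_s: 5.72
eef_pos: [0.4515, -0.0995, 0.1368]
eef_rot: [0.003, -0.06, 0.998, -0.002]
wrist_force: [0.3, 0.6, -0.6]
opening: 0.558
```

```bash
python3 -c "
from h import *
go((.4296,.3773,.13,1.761),(.4296,.3773,.0145,1.761))"
```

```text
t 5.72 p [ 0.4515 -0.0995  0.1368] psi 1.691 q6 -2.17 F [ 0.3  0.6 -0.6] op 0.558 tilt [ 0.006 -0.004 -1.   ]
[-0.593, 7.934, 0.083] [-0.0, -0.0, -0.5] mm 477
[-0.582, 7.942, 2.008] [-0.0, -0.0, -0.5] mm 493
```

>>> move_arm:
  motion:
    - [[-0.05,0.6,0.08],[0,0,0],30]
    - [[-0.1,1.4,0.08],[0,0,-0.1],30]
    - [[-0.2,2.3,0.08],[0,0,-0.2],30]
    - [[-0.3,3.2,0.08],[0,0,-0.3],30]
    - [[-0.35,4.1,0.08],[0,0,-0.4],30]
    - [[-0.4,5.0,0.08],[0,0,-0.5],30]
    - [[-0.5,5.9,0.08],[0,0,-0.5],30]
    - [[-0.55,6.8,0.08],[0,0,-0.5],30]
    - [[-0.593,7.5,0.08],[0,0,-0.5],30]
    - [[-0.593,7.934,0.08],[0,0,-0.5],30]

```text
time_s: 6.98
eef_pos: [0.4257, 0.3791, 0.1258]
eef_rot: [-0.002, -0.096, 0.995, -0.001]
wrist_force: [0.3, -0.4, -0.3]
opening: 0.563
```

```bash
python3 -c "
from h import *
go((.4296,.3773,.13,1.761),(.4296,.3773,.0145,1.761))
b=viewer.camera('side')
cv2.imwrite('pics/k3.png',crop(b,220,80,133,100,3))"
```

```text
t 6.97 p [0.4257 0.3791 0.1258] psi 1.763 q6 -1.24 F [ 0.3 -0.4 -0.3] op 0.563 tilt [-0.004 -0.003 -1.   ]
[-0.058, -0.042, -0.071] [-0.0, 0.0, 0.01] mm 6
[-0.066, -0.039, 1.854] [-0.0, 0.0, 0.01] mm 111
```

View pics/k3.png

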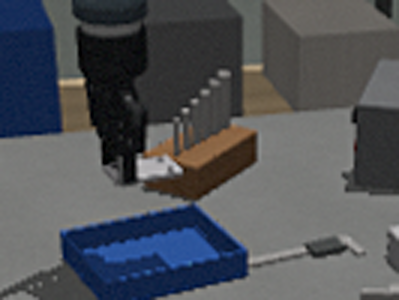

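Plate is level in the grip above the bin. Lowering and releasing.

>>> move_arm:
  motion:
    - [[-0.06,-0.04,0.7],[0,0,0],30]
    - [[-0.06,-0.04,1.4],[0,0,0],30]
    - [[-0.06,-0.04,1.7],[0,0,0],30]
    - [[-0.06,-0.04,1.83],[0,0,0],30]
    - [[-0.06,-0.04,1.83],[0,0,0],70]
    - [[-0.06,-0.04,1.83],[0,0,0],80]
    - [[-0.06,-0.04,1.83],[0,0,0],80]
    - [[-0.06,-0.04,1.0],[0,0,0],80]
    - [[-0.06,-0.04,0.1],[0,0,0],80]
    - [[-0.06,-0.04,0.0],[0,0,0],80]

```text
time_s: 8.28
eef_pos: [0.435, 0.3787, 0.134]
eef_rot: [0.005, -0.095, 0.995, 0.002]
wrist_force: [-0.3, -0.2, 0.4]
opening: 0.799
```

```bash
cat >> h.py <<'E'
def bt(b,off=-.025,z=.0075,flip=0,jaw=0):
    """grasp on blank (x,y,..,yaw): off along plate's forward axis"""
    t=b[-1]+flip*np.pi; return (b[0]+off*np.cos(t),b[1]+off*np.sin(t),z,t+np.pi/2)
E
python3 - <<'E'
from h import *
a=viewer.camera('top'); cv2.imwrite('pics/t4.png',a)
B=[b for b in blanks(a) if 76<b[2]<86 and 46<b[3]<54]
for b in B: print(np.round(b,4).tolist())
e=(.468,.114,0,0,-.246)
go(bt(e,z=.1),bt(e))
cv2.imwrite('pics/k4.png',crop(a,90,160,200,150,4))
E
```

```text
[0.4343, -0.225, 81.8275, 50.0279, -0.232]
[0.4374, -0.3679, 81.2901, 50.5458, 0.4918]
[0.4603, 0.3831, 79.0485, 48.9879, 0.1757]
[0.4685, 0.1136, 82.0051, 49.5477, -0.2463]
[0.5867, -0.384, 81.4022, 49.622, 0.1936]
[0.6006, -0.2348, 80.3817, 50.7102, -0.4825]
t 8.32 p [0.434  0.3781 0.1323] psi 1.761 q6 -1.25 F [ 0.2  0.1 -0.6] op 0.799 tilt [ 0.006  0.003 -1.   ]
[0.658, -4.255, 0.525] [0.02, -0.01, 3.13] mm 260
[0.669, -4.258, 2.067] [0.02, -0.01, 3.13] mm 287
```

View pics/k4.png

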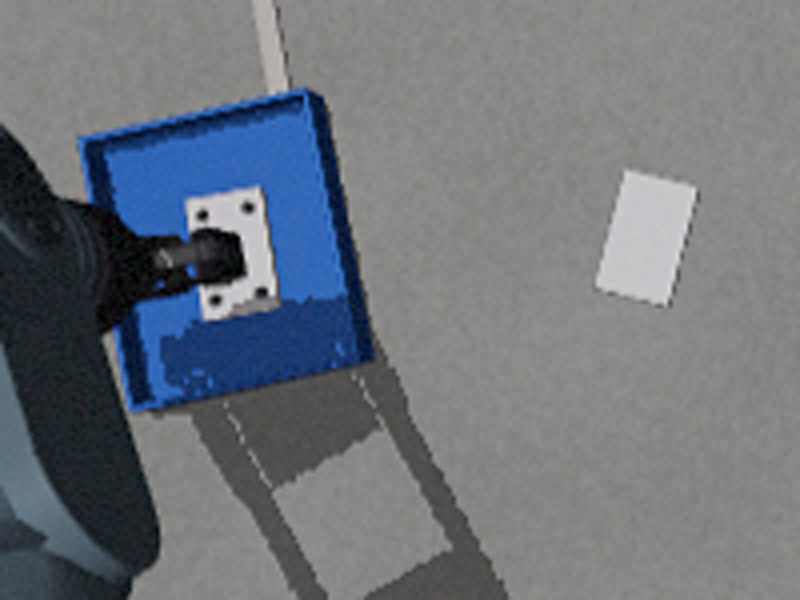

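Drilled plate lies flat near the bin centre, at about (0.460, 0.383). Now the first blank, at (0.468, 0.114).

>>> move_arm:
  motion:
    - [[0.66,-4.26,0.4],[0,0,3.13],85]
    - [[0.66,-4.26,0.4],[0,0,3.13],85]
    - [[0.66,-4.26,0.4],[0,0,3.13],85]
    - [[0.66,-4.26,0.5],[0,0,3.13],85]
    - [[0.66,-4.26,0.5],[0,0,3.13],85]
    - [[0.66,-4.26,0.5],[0,0,3.13],85]
    - [[0.66,-4.26,0.5],[0,0,3.13],85]

```text
time_s: 9.2
eef_pos: [0.4413, 0.1195, 0.0982]
eef_rot: [-0.0, 0.122, 0.992, 0.0]
wrist_force: [0.8, 0.7, 0.3]
opening: 0.848
```

```bash
python3 -c "
from h import *
e=(.468,.114,0,0,-.246)
go(bt(e,z=.1),bt(e))"
```

```text
t 9.2 p [0.4413 0.1195 0.0982] psi 1.325 q6 -1.32 F [0.8 0.7 0.3] op 0.848 tilt [-0.  0. -1.]
[-0.037, 0.019, -0.03] [-0.0, -0.0, 0.0] mm 3
[-0.038, 0.019, 1.512] [-0.0, -0.0, 0.0] mm 91
```

>>> move_arm:
  motion:
    - [[-0.04,0.02,0.7],[0,0,0],85]
    - [[-0.04,0.02,1.3],[0,0,0],85]
    - [[-0.04,0.02,1.5],[0,0,0],85]
    - [[-0.04,0.02,1.5],[0,0,0],60]
    - [[-0.04,0.02,1.5],[0,0,0],40]
    - [[-0.04,0.02,1.5],[0,0,0],30]
    - [[-0.04,0.02,1.5],[0,0,0],30]
    - [[-0.04,0.02,1.5],[0,0,0],30]
    - [[-0.04,0.02,1.2],[0,0,0],30]
    - [[-0.04,0.02,0],[0,0,0],30]

```text
time_s: 10.45
eef_pos: [0.4409, 0.1187, 0.0869]
eef_rot: [-0.004, 0.123, 0.992, -0.001]
wrist_force: [0.7, 0.0, -0.4]
opening: 0.55
```

```bash
python3 -c "
from h import *
go(jt(-.09,0,.08),jt(-.09,0,.0155))"
```

```text
t 10.45 p [0.4409 0.1187 0.0869] psi 1.324 q6 -1.32 F [ 0.7  0.  -0.4] op 0.55 tilt [-0.008 -0.    -1.   ]
[-1.104, -3.461, 0.113] [0.02, -0.01, -2.64] mm 218
[-1.113, -3.459, 1.188] [0.02, -0.01, -2.64] mm 229
```

```bash
python3 -c "
from h import *
go(jt(-.086,0,.085),jt(-.086,0,.0165))"
```

```text
t 10.45 p [0.4409 0.1187 0.0869] psi 1.324 q6 -1.32 F [ 0.7  0.  -0.4] op 0.55 tilt [-0.008 -0.    -1.   ]
[-1.166, -3.437, 0.029] [0.02, -0.01, -2.64] mm 218
[-1.175, -3.435, 1.171] [0.02, -0.01, -2.64] mm 229
```

>>> move_arm:
  motion:
    - [[-0.3,-0.8,0],[0,0,-0.7],30]
    - [[-0.6,-1.7,0],[0,0,-1.4],30]
    - [[-0.9,-2.6,0],[0,0,-2.1],30]
    - [[-1.17,-3.2,0.02],[0,0,-2.64],30]
    - [[-1.17,-3.435,0.03],[0,0,-2.64],30]
    - [[-1.17,-3.435,0.03],[0,0,-2.64],30]
    - [[-1.17,-3.435,0.03],[0,0,-2.64],30]

```text
time_s: 11.32
eef_pos: [0.4613, -0.0968, 0.0868]
eef_rot: [-0.0, -0.061, 0.998, 0.0]
wrist_force: [-0.2, 0.6, -0.8]
opening: 0.551
```

```bash
python3 -c "
from h import *
go(jt(-.086,0,.085),jt(-.086,0,.0165))"
```

```text
t 11.32 p [ 0.4613 -0.0968  0.0868] psi 1.693 q6 -2.15 F [-0.2  0.6 -0.8] op 0.551 tilt [-0.001  0.001 -1.   ]
[0.053, -0.021, 0.029] [-0.0, -0.0, 0.01] mm 4
[0.053, -0.022, 1.171] [-0.0, -0.0, 0.01] mm 70
```

>>> move_arm:
  motion:
    - [[0.05,-0.02,0.3],[0,0,0],30]
    - [[0.05,-0.02,0.7],[0,0,0],30]
    - [[0.05,-0.02,1.0],[0,0,0],30]
    - [[0.05,-0.02,1.15],[0,0,0],30]
    - [[0.05,-0.02,1.17],[0,0,0],30]
    - [[0.05,-0.02,1.17],[0,0,0],30]

```text
time_s: 12.08
eef_pos: [0.4592, -0.0987, 0.0175]
eef_rot: [0.0, -0.062, 0.998, 0.0]
wrist_force: [-0.6, 0.5, 3.3]
opening: 0.553
```

```bash
python3 -c "
from h import *
go(jt(-.030,0,.0165))
b=viewer.camera('side')
cv2.imwrite('pics/k5.png',crop(b,270,180,133,100,6))"
```

```text
t 12.07 p [ 0.4592 -0.0987  0.0175] psi 1.694 q6 -2.16 F [-0.6  0.5  3.3] op 0.553 tilt [ 0.  0. -1.]
[-0.917, 0.006, 0.016] [0.0, -0.0, 0.02] mm 55
```

View pics/k5.png

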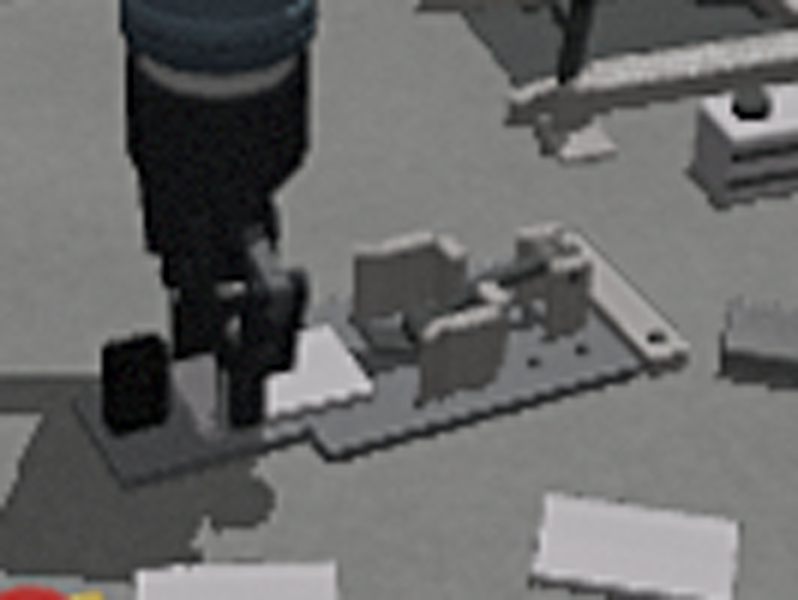

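Plate is on the base behind the lip and in line. Sliding it in.

>>> move_arm:
  motion:
    - [[-0.15,0,-0.01],[0,0,0],30]
    - [[-0.3,0,-0.01],[0,0,0],30]
    - [[-0.45,0,-0.01],[0,0,0],30]
    - [[-0.6,0,-0.01],[0,0,0],30]
    - [[-0.75,0,-0.01],[0,0,0],30]
    - [[-0.85,0,-0.01],[0,0,0],30]
    - [[-0.9,0,-0.01],[0,0,0],30]
    - [[-0.92,0,-0.01],[0,0,0],30]
    - [[-0.92,0,-0.01],[0,0,0],30]

```text
time_s: 13.25
eef_pos: [0.513, -0.0928, 0.0174]
eef_rot: [-0.001, -0.061, 0.998, 0.0]
wrist_force: [-6.5, -1.1, 7.5]
opening: 0.55
```

```bash
python3 -c "
from h import *
go(jt(-.030,0,.0165))
b=viewer.camera('side')
cv2.imwrite('pics/k6.png',crop(b,270,180,133,100,6))"
```

```text
t 13.25 p [ 0.513  -0.0928  0.0174] psi 1.693 q6 -2.1 F [-6.5 -1.1  7.5] op 0.55 tilt [-0.003  0.    -1.   ]
[-0.016, 0.019, 0.015] [-0.0, -0.0, 0.01] mm 2
```

View pics/k6.png

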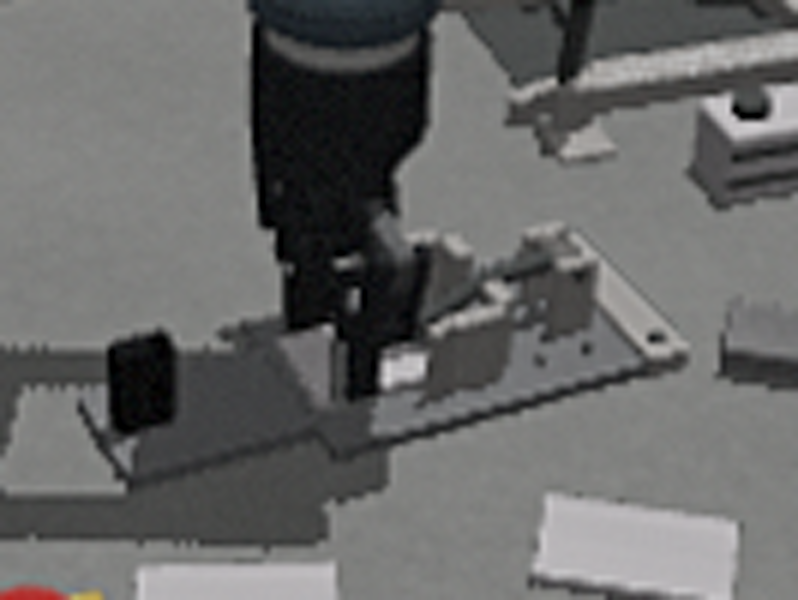

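Plate is between the cheeks. Pushing on to feel the fence.

>>> move_arm:
  motion:
    - [[-0.03,0,0],[0,0,0],30]
    - [[-0.06,0,0],[0,0,0],30]
    - [[-0.06,0,0],[0,0,0],30]

```text
time_s: 13.68
eef_pos: [0.5166, -0.0923, 0.0174]
eef_rot: [-0.001, -0.061, 0.998, 0.0]
wrist_force: [-6.6, -0.4, 7.6]
opening: 0.55
```

>>> move_arm:
  motion:
    - [[-0.03,0,0],[0,0,0],30]
    - [[-0.06,0,0],[0,0,0],30]
    - [[-0.06,0,0],[0,0,0],30]

```text
time_s: 14.05
eef_pos: [0.5172, -0.0922, 0.0173]
eef_rot: [-0.005, -0.062, 0.998, 0.0]
wrist_force: [-19.3, -4.0, 20.6]
opening: 0.551
```

```bash
python3 -c "
from h import *
go(jt(-.030,0,.0165))"
```

```text
t 14.05 p [ 0.5172 -0.0922  0.0173] psi 1.694 q6 -2.09 F [-19.3  -4.   20.6] op 0.551 tilt [-0.01  0.   -1.  ]
[0.054, 0.017, 0.014] [-0.0, -0.0, 0.02] mm 4
```

Firm stop at x 0.517 with the push force rising to 19 N, so it's home against the fence. Easing off, releasing and lifting.

>>> move_arm:
  motion:
    - [[0.06,0,0],[0,0,0],30]
    - [[0.06,0,0],[0,0,0],62]
    - [[0.06,0,0],[0,0,0],75]
    - [[0.06,0,0],[0,0,0],75]
    - [[0.06,0,-0.8],[0,0,0],80]
    - [[0.06,0,-1.7],[0,0,0],80]
    - [[-0.3,-1,-1.7],[0,0,0],80]
    - [[0,-2,-1.7],[0,0,0],85]

```text
time_s: 15.05
eef_pos: [0.5385, -0.2115, 0.1216]
eef_rot: [0.002, -0.062, 0.998, -0.002]
wrist_force: [0.9, 0.9, -0.7]
opening: 0.854
```

```bash
cat >> h.py <<'E'
jp=(0.547,-0.0876,0.121)
def look(tag,view=1):
    a=viewer.camera('top')
    B=[b for b in blanks(a) if 76<b[2]<86 and 46<b[3]<54]
    for b in B: print(np.round(b,4).tolist())
    if view:
        s=viewer.camera('side'); x=crop(a,285,130,80,120,5); y=crop(s,270,190,133,90,3)
        o=np.zeros((600,800,3),np.uint8);o[:,:400]=x;o[:270,400:799]=y;cv2.imwrite(f'pics/{tag}.png',o)
    return B
E
python3 - <<'E'
from h import *
look('L1')
c=(.434,-.225,-.235)
go(bt(c,-.02,.08),bt(c,-.02))
E
```

```text
[0.4375, -0.3677, 81.8565, 50.5225, 0.4901]
[0.46, 0.3832, 80.6093, 48.9815, 0.1718]
[0.5432, -0.0888, 81.504, 49.9711, 0.1115]
t 15.15 p [ 0.5357 -0.2158  0.1201] psi 1.688 q6 -2.27 F [ 0.3  0.1 -0.4] op 0.853 tilt [ 0.002 -0.003 -1.   ]
[2.015, 0.163, 0.666] [0.0, 0.01, 2.52] mm 128
[2.017, 0.167, 1.874] [0.0, 0.01, 2.52] mm 165
```

View pics/L1.png

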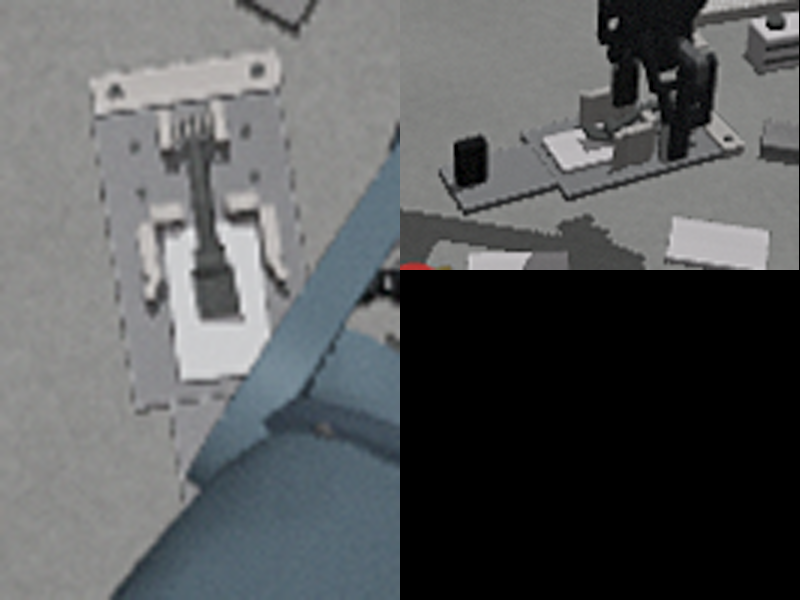

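Blank 1 is home and square (measured yaw 0.112, centre about on line). Next is the blank at (0.434, -0.225); checking it from the side camera because the arm hides it from the top.

```bash
cat >> h.py <<'E'
jp=(0.546,-0.088,0.118)
def look(z=.007):
    for n in ['top','side']:
        a=viewer.camera(n)
        for b in blanks(a,n,z,130 if n=='side' else 150):
            if 70<b[2]<92 and 40<b[3]<60: print(n,np.round(b,3).tolist())
E
python3 -c "
from h import *
look()
c=(.434,-.225,-.235)
go(bt(c,-.02,.08),bt(c,-.02))"
```

```text
top [0.438, -0.368, 81.856, 50.523, 0.49]
top [0.46, 0.383, 80.134, 48.982, 0.172]
top [0.543, -0.089, 81.504, 49.971, 0.111]Traceback (most recent call last):
  File "<string>", line 3, in <module>
    look()
    ~~~~^^
  File "h.py", line 62, in look
    for b in blanks(a,n,z,130 if n=='side' else 150):
             ~~~~~~^^^^^^^^^^^^^^^^^^^^^^^^^^^^^^^^^
  File "h.py", line 17, in blanks
    P=np.array([w(n,u,v,z)[:2] for u,v in c[:,0].astype(float)])
                ~^^^^^^^^^
  File "h.py", line 7, in w
    f,cx,cy,E=cal(n); d=E[:3,:3]@np.array([(u-cx)/f,(v-cy)/f,1.]); o=E[:3,3]; return o+d*(z-o[2])/d[2]
              ~~~^^^
  File "h.py", line 5, in cal
    c=viewer.calibration(n); f=200/np.tan(np.radians(c['fovy'])/2); return f,c['cx'],c['cy'],np.array(c['extrinsics'])
ValueError: time passes only in moves, steps and waits
```

>>> move_arm:
  motion:
    - [[1.0,0.08,0.3],[0,0,1.3],85]
    - [[2.015,0.163,0.6],[0,0,2.52],85]
    - [[2.015,0.163,0.666],[0,0,2.52],85]
    - [[2.015,0.163,0.666],[0,0,2.52],85]
    - [[2.015,0.163,0.666],[0,0,2.52],85]

```text
time_s: 15.88
eef_pos: [0.4163, -0.2153, 0.0804]
eef_rot: [0.001, 0.114, 0.994, -0.001]
wrist_force: [0.1, -0.6, -0.2]
opening: 0.848
```

```bash
python3 -c "
from h import *
look()
c=(.434,-.225,-.235)
go(bt(c,-.02,.08),bt(c,-.02))"
```

```text
Traceback (most recent call last):
  File "h.py", line 62, in look
    for b in blanks(a,n,z,130 if n=='side' else 150):
             ~~~~~~^^^^^^^^^^^^^^^^^^^^^^^^^^^^^^^^^
  File "h.py", line 17, in blanks
    P=np.array([w(n,u,v,z)[:2] for u,v in c[:,0].astype(float)])
                ~^^^^^^^^^
  File "h.py", line 7, in w
    f,cx,cy,E=cal(n); d=E[:3,:3]@np.array([(u-cx)/f,(v-cy)/f,1.]); o=E[:3,3]; return o+d*(z-o[2])/d[2]
              ~~~^^^
  File "h.py", line 5, in cal
    c=viewer.calibration(n); f=200/np.tan(np.radians(c['fovy'])/2); return f,c['cx'],c['cy'],np.array(c['extrinsics'])
ValueError: time passes only in moves, steps and waits
```

```bash
sed -i 's/^def cal(n):/import functools\n@functools.lru_cache\ndef cal(n):/; s/if cv2.contourArea(c)<150: continue/if not 150<cv2.contourArea(c)<3000: continue/' h.py
python3 -c "
from h import *
look()
c=(.434,-.225,-.235)
go(bt(c,-.02,.08),bt(c,-.02))"
```

```text
top [0.46, 0.383, 80.104, 48.919, 0.169]
top [0.543, -0.089, 81.733, 49.983, 0.108]
top [0.586, -0.384, 81.557, 49.666, 0.209]
top [0.601, -0.234, 81.496, 50.293, -0.5]
t 16.02 p [ 0.4157 -0.2152  0.08  ] psi 1.342 q6 -2.07 F [ 1.  -0.1 -0.5] op 0.853 tilt [ 0.001 -0.001 -1.   ]
[-0.001, -0.088, 0.0] [0.0, 0.0, 0.05] mm 5
[0.001, -0.087, 1.209] [0.0, 0.0, 0.05] mm 73
```

>>> move_arm:
  motion:
    - [[0,-0.087,0.6],[0,0,0.05],85]
    - [[0,-0.087,1.1],[0,0,0.05],85]
    - [[0,-0.087,1.21],[0,0,0.05],85]
    - [[0,-0.087,1.21],[0,0,0.05],60]
    - [[0,-0.087,1.21],[0,0,0.05],40]
    - [[0,-0.087,1.21],[0,0,0.05],30]
    - [[0,-0.087,1.21],[0,0,0.05],30]
    - [[0,-0.087,1.21],[0,0,0.05],30]
    - [[0,-0.087,0.9],[0,0,0.05],30]
    - [[0,-0.087,-0.3],[0,0,0.05],30]

```text
time_s: 17.27
eef_pos: [0.4109, -0.2181, 0.0861]
eef_rot: [-0.003, 0.118, 0.993, 0.002]
wrist_force: [0.5, -1.8, -0.0]
opening: 0.55
```

```bash
python3 -c "
from h import *
look()
go(jt(-.079,0,.085),jt(-.079,0,.0245))"
```

```text
top [0.46, 0.383, 80.104, 48.919, 0.169]
top [0.543, -0.089, 81.733, 49.983, 0.108]
top [0.587, -0.384, 81.402, 49.622, 0.194]
top [0.601, -0.234, 81.496, 50.293, -0.5]
side [0.535, -0.425, 72.033, 49.747, -0.863]
t 17.38 p [ 0.4168 -0.2231  0.0941] psi 1.334 q6 -2.08 F [ 0.9 -0.6 -0.5] op 0.554 tilt [ 0.008 -0.008 -1.   ]
[-0.329, 2.238, 0.142] [-0.03, -0.01, -2.54] mm 136
[-0.319, 2.243, 1.15] [-0.03, -0.01, -2.54] mm 152
```

>>> move_arm:
  motion:
    - [[-0.1,0.8,0.1],[0,0,-1.0],30]
    - [[-0.2,1.6,0.1],[0,0,-2.0],30]
    - [[-0.34,2.24,0.14],[0,0,-2.54],30]
    - [[-0.34,2.24,0.14],[0,0,-2.54],30]
    - [[-0.34,2.24,0.14],[0,0,-2.54],30]
    - [[-0.34,2.24,0.14],[0,0,-2.54],30]

```text
time_s: 18.12
eef_pos: [0.4643, -0.0951, 0.0795]
eef_rot: [-0.0, -0.058, 0.998, -0.0]
wrist_force: [-0.3, -0.5, -0.6]
opening: 0.561
```

```bash
python3 -c "
from h import *
go(jt(-.077,0,.0255))"
```

```text
t 18.12 p [ 0.4643 -0.0951  0.0795] psi 1.687 q6 -2.14 F [-0.3 -0.5 -0.6] op 0.561 tilt [-0. -0. -1.]
[-0.082, -0.042, 0.9] [0.0, -0.0, -0.01] mm 54
```

>>> move_arm:
  motion:
    - [[-0.08,-0.04,0.3],[0,0,0],30]
    - [[-0.08,-0.04,0.6],[0,0,0],30]
    - [[-0.08,-0.04,0.8],[0,0,0],30]
    - [[-0.08,-0.04,0.9],[0,0,0],30]
    - [[-0.08,-0.04,0.9],[0,0,0],30]
    - [[-0.08,-0.04,0.9],[0,0,0],30]

```text
time_s: 18.88
eef_pos: [0.4701, -0.0963, 0.026]
eef_rot: [0.0, -0.059, 0.998, -0.0]
wrist_force: [0.2, -0.2, -1.0]
opening: 0.554
```

```bash
python3 -c "
from h import *
go(jt(-.077,0,.0255),jt(-.020,0,.0255))
b=viewer.camera('side')
cv2.imwrite('pics/k7.png',crop(b,270,180,133,100,6))"
```

```text
t 18.88 p [ 0.4701 -0.0963  0.026 ] psi 1.688 q6 -2.14 F [ 0.2 -0.2 -1. ] op 0.554 tilt [ 0.001 -0.    -1.   ]
[0.011, -0.012, 0.009] [-0.0, -0.0, -0.0] mm 1
[-0.939, -0.012, 0.009] [-0.0, -0.0, -0.0] mm 56
```

View pics/k7.png

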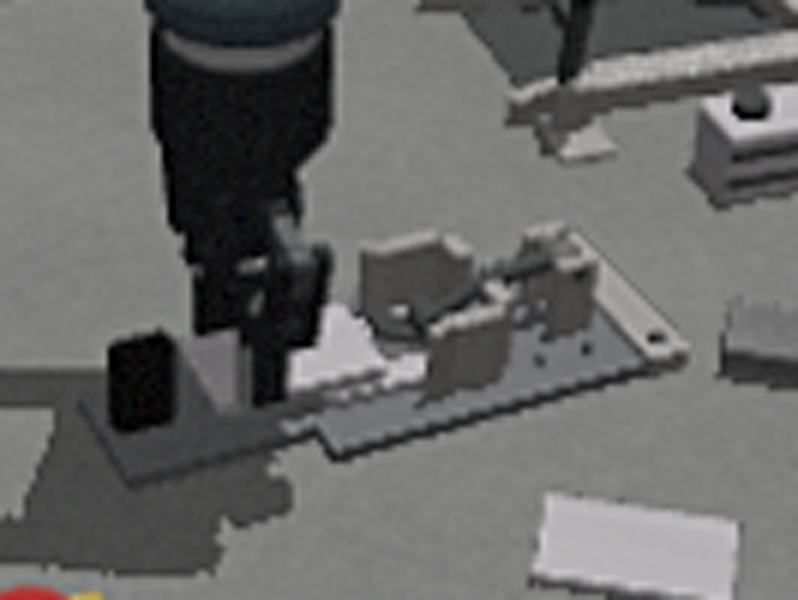

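Second plate is level and aligned over the pile, behind the lip. Sliding it home.

>>> move_arm:
  motion:
    - [[-0.15,0,0.01],[0,0,0],30]
    - [[-0.3,0,0.01],[0,0,0],30]
    - [[-0.45,0,0.01],[0,0,0],30]
    - [[-0.6,0,0.01],[0,0,0],30]
    - [[-0.75,0,0.01],[0,0,0],30]
    - [[-0.85,0,0.01],[0,0,0],30]
    - [[-0.9,0,0.01],[0,0,0],30]
    - [[-0.92,0,0.01],[0,0,0],30]
    - [[-0.92,0,0.01],[0,0,0],30]

```text
time_s: 20.05
eef_pos: [0.5213, -0.0899, 0.0237]
eef_rot: [-0.004, -0.059, 0.998, 0.0]
wrist_force: [-11.5, -5.2, -0.3]
opening: 0.554
```

>>> move_arm:
  motion:
    - [[-0.03,0,0],[0,0,0],30]
    - [[-0.04,0,0],[0,0,0],30]
    - [[-0.04,0,0],[0,0,0],30]

```text
time_s: 20.42
eef_pos: [0.5215, -0.0898, 0.0232]
eef_rot: [-0.006, -0.059, 0.998, 0.0]
wrist_force: [-19.7, -8.7, 3.6]
opening: 0.557
```

>>> move_arm:
  motion:
    - [[-0.03,0,0],[0,0,0],30]
    - [[-0.04,0,0],[0,0,0],30]
    - [[-0.04,0,0],[0,0,0],30]

```text
time_s: 20.8
eef_pos: [0.5216, -0.0897, 0.0231]
eef_rot: [-0.009, -0.06, 0.998, 0.001]
wrist_force: [-29.6, -11.2, 11.7]
opening: 0.553
```

Firm stop, but with a sideways force and at about 5 mm less travel than I expected. Releasing and measuring.

>>> move_arm:
  motion:
    - [[0.1,0,0],[0,0,0],30]
    - [[0.1,0,0],[0,0,0],62]
    - [[0.1,0,0],[0,0,0],75]
    - [[0.1,0,0],[0,0,0],75]
    - [[0.1,0,-0.8],[0,0,0],80]
    - [[0.1,0,-1.7],[0,0,0],80]
    - [[0.1,-1,-1.7],[0,0,0],80]
    - [[0.1,-2,-1.7],[0,0,0],85]
    - [[0.1,-2.6,-1.7],[0,0,0],85]

```text
time_s: 21.92
eef_pos: [0.5425, -0.2474, 0.1278]
eef_rot: [0.001, -0.058, 0.998, -0.001]
wrist_force: [1.1, 1.0, -0.4]
opening: 0.85
```

```bash
python3 -c "
from h import *
a=viewer.camera('top'); cv2.imwrite('pics/t8.png',a)
for b in blanks(a,'top',.022,170): print(np.round(b,4).tolist()) if b[2]<120 and .4<b[0]<.7 else 0
go(jt(-.02,0,.1))
x=crop(a,285,130,80,120,5); draw(x,'top',jp,[rect(-.042,.038,-.025,.025,.022),rect(-.052,.105,-.05,.05,.008)],5,np.array([285,130]))
cv2.imwrite('pics/k8.png',x)"
```

```text
[0.4309, -0.3666, 66.4312, 48.8207, 0.4902]
[0.4589, 0.3781, 78.9007, 47.9885, 0.1724]
[0.542, -0.0824, 81.1894, 60.8722, 0.0999]
[0.656, -0.0732, 97.8412, 18.5341, -1.4303]
t 21.98 p [ 0.5427 -0.2513  0.1279] psi 1.685 q6 -2.32 F [-1.2 -2.9  1.1] op 0.849 tilt [ 0.003 -0.004 -1.   ]
[-0.031, 2.699, 0.453] [-0.0, -0.0, -0.02] mm 164
```

View pics/k8.png

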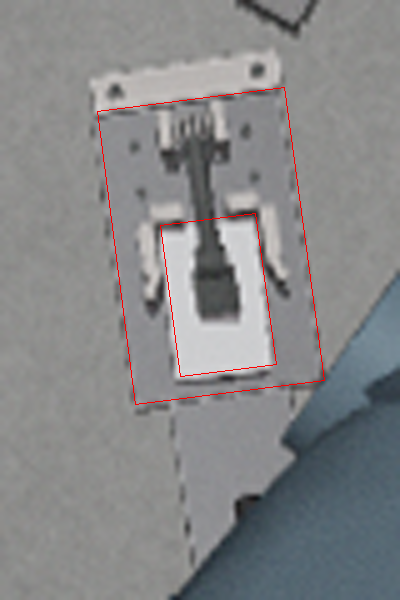

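The base and plate overlays are off by the same 2 mm, so jig x is 0.544 and blank 2 is home; the nominal grasp offset holds too. Next blank: (0.601, -0.234).

```bash
echo 'jp=(0.544,-0.0872,0.117)' >> h.py; python3 -c "
from h import *
c=(.601,-.2345,-.5)
go(bt(c,-.025,.08),bt(c,-.025))"
```

```text
t 21.98 p [ 0.5427 -0.2513  0.1279] psi 1.685 q6 -2.32 F [-1.2 -2.9  1.1] op 0.849 tilt [ 0.003 -0.004 -1.   ]
[-0.655, 0.411, 0.798] [0.01, 0.02, 4.4] mm 67
[-0.652, 0.417, 2.007] [0.01, 0.02, 4.4] mm 129
```

>>> move_arm:
  motion:
    - [[-0.3,0.2,0.4],[0,0,1.3],85]
    - [[-0.655,0.411,0.8],[0,0,2.6],85]
    - [[-0.655,0.411,0.8],[0,0,3.9],85]
    - [[-0.655,0.411,0.8],[0,0,4.4],85]
    - [[-0.655,0.411,0.8],[0,0,4.4],85]
    - [[-0.655,0.411,0.8],[0,0,4.4],85]

```text
time_s: 22.72
eef_pos: [0.578, -0.2154, 0.0791]
eef_rot: [0.0, 0.245, 0.97, -0.0]
wrist_force: [0.8, -0.2, -0.6]
opening: 0.854
```

```bash
python3 -c "
from h import *
c=(.601,-.2345,-.5)
go(bt(c,-.025,.08),bt(c,-.025))
look()"
```

```text
t 22.73 p [ 0.578  -0.2154  0.0791] psi 1.076 q6 -1.62 F [ 0.8 -0.2 -0.6] op 0.854 tilt [ 0. -0. -1.]
[-0.073, -0.096, -0.015] [0.0, -0.0, 0.04] mm 7
[-0.072, -0.096, 1.193] [0.0, -0.0, 0.04] mm 72
top [0.437, -0.368, 82.322, 53.38, 0.449]
top [0.46, 0.383, 80.056, 48.978, 0.172]
top [0.587, -0.385, 82.031, 50.981, 0.2]
```

>>> move_arm:
  motion:
    - [[-0.073,-0.096,0.6],[0,0,0.04],85]
    - [[-0.073,-0.096,1.1],[0,0,0.04],85]
    - [[-0.073,-0.096,1.2],[0,0,0.04],85]
    - [[-0.073,-0.096,1.2],[0,0,0.04],60]
    - [[-0.073,-0.096,1.2],[0,0,0.04],40]
    - [[-0.073,-0.096,1.2],[0,0,0.04],30]
    - [[-0.073,-0.096,1.2],[0,0,0.04],30]
    - [[-0.073,-0.096,1.2],[0,0,0.04],30]
    - [[-0.073,-0.096,0.9],[0,0,0.04],30]
    - [[-0.073,-0.096,-0.3],[0,0,0.04],30]

```text
time_s: 24.08
eef_pos: [0.5758, -0.2209, 0.0849]
eef_rot: [-0.004, 0.249, 0.969, 0.001]
wrist_force: [1.6, -0.6, 0.4]
opening: 0.552
```

```bash
python3 -c "
from h import *
viewer.camera('side')
go(jt(-.083,0,.095),jt(-.083,0,.0325))"
```

```text
t 24.12 p [ 0.5821 -0.2244  0.0969] psi 1.069 q6 -1.63 F [ 6.2 -1.5  6. ] op 0.553 tilt [ 0.007 -0.005 -1.   ]
[2.784, 0.896, 0.008] [-0.04, -0.0, -4.43] mm 175
[2.793, 0.896, 1.049] [-0.04, -0.0, -4.43] mm 187
```

>>> move_arm:
  motion:
    - [[0.6,0.2,0],[0,0,-1.0],30]
    - [[1.4,0.45,0],[0,0,-2.2],30]
    - [[2.2,0.7,0],[0,0,-3.3],30]
    - [[2.784,0.896,0],[0,0,-4.43],30]
    - [[2.784,0.896,0],[0,0,-4.43],30]
    - [[2.784,0.896,0],[0,0,-4.43],30]
    - [[2.784,0.896,0],[0,0,-4.43],30]

```text
time_s: 25.0
eef_pos: [0.4595, -0.0961, 0.088]
eef_rot: [0.001, -0.057, 0.998, -0.0]
wrist_force: [0.2, -0.5, -1.7]
opening: 0.555
```

```bash
python3 -c "
from h import *
go(jt(-.083,0,.0325))"
```

```text
t 25.0 p [ 0.4595 -0.0961  0.088 ] psi 1.686 q6 -2.15 F [ 0.2 -0.5 -1.7] op 0.555 tilt [ 0.002 -0.001 -1.   ]
[-0.032, -0.016, 0.926] [-0.0, -0.0, -0.02] mm 56
```

>>> move_arm:
  motion:
    - [[-0.03,-0.015,0.4],[0,0,0],30]
    - [[-0.03,-0.015,0.7],[0,0,0],30]
    - [[-0.03,-0.015,0.9],[0,0,0],30]
    - [[-0.03,-0.015,0.94],[0,0,0],30]
    - [[-0.03,-0.015,0.94],[0,0,0],30]
    - [[-0.03,-0.015,0.94],[0,0,0],30]

```text
time_s: 25.75
eef_pos: [0.4608, -0.0961, 0.0316]
eef_rot: [0.001, -0.058, 0.998, -0.0]
wrist_force: [0.0, 0.1, -0.1]
opening: 0.555
```

>>> move_arm:
  motion:
    - [[-0.15,0,0],[0,0,0],30]
    - [[-0.3,0,0],[0,0,0],30]
    - [[-0.45,0,0],[0,0,0],30]
    - [[-0.6,0,0],[0,0,0],30]
    - [[-0.75,0,0],[0,0,0],30]
    - [[-0.85,0,0],[0,0,0],30]
    - [[-0.9,0,0],[0,0,0],30]
    - [[-0.92,0,0],[0,0,0],30]
    - [[-0.92,0,0],[0,0,0],30]

```text
time_s: 26.88
eef_pos: [0.515, -0.0893, 0.0309]
eef_rot: [0.0, -0.058, 0.998, 0.0]
wrist_force: [-1.8, 1.2, -0.9]
opening: 0.553
```

>>> move_arm:
  motion:
    - [[-0.02,0,0],[0,0,0],30]
    - [[-0.04,0,0],[0,0,0],30]
    - [[-0.04,0,0],[0,0,0],30]

```text
time_s: 27.25
eef_pos: [0.5168, -0.0892, 0.0308]
eef_rot: [-0.001, -0.058, 0.998, 0.0]
wrist_force: [-5.4, -1.5, -0.2]
opening: 0.553
```

>>> move_arm:
  motion:
    - [[-0.03,0,0],[0,0,0],30]
    - [[-0.05,0,0],[0,0,0],30]
    - [[-0.05,0,0],[0,0,0],30]

```text
time_s: 27.62
eef_pos: [0.5171, -0.0891, 0.0305]
eef_rot: [-0.004, -0.059, 0.998, 0.0]
wrist_force: [-16.8, -5.0, 6.9]
opening: 0.559
```

>>> move_arm:
  motion:
    - [[-0.02,0,0],[0,0,0],30]
    - [[-0.03,0,0],[0,0,0],30]
    - [[-0.03,0,0],[0,0,0],30]

```text
time_s: 28.0
eef_pos: [0.5172, -0.089, 0.0304]
eef_rot: [-0.006, -0.059, 0.998, 0.0]
wrist_force: [-23.4, -6.2, 14.1]
opening: 0.556
```

Home at x 0.5172, the same as blank 1. Releasing, then the blank at (0.587, -0.385).

>>> move_arm:
  motion:
    - [[0.08,0,0],[0,0,0],30]
    - [[0.08,0,0],[0,0,0],62]
    - [[0.08,0,0],[0,0,0],75]
    - [[0.08,0,0],[0,0,0],75]
    - [[0.08,0,-0.8],[0,0,0],80]
    - [[0.08,0,-1.7],[0,0,0],80]
    - [[0.08,-1,-1.7],[0,0,0],80]
    - [[0.0,-2,-1.7],[0,0,0],85]
    - [[-0.4,-3,-1.7],[0,0,0],85]
    - [[-0.6,-3.5,-1.7],[0,0,0],85]

```text
time_s: 29.25
eef_pos: [0.5835, -0.2962, 0.1334]
eef_rot: [0.001, -0.057, 0.998, -0.001]
wrist_force: [0.6, 0.6, -0.2]
opening: 0.849
```

```bash
python3 -c "
from h import *
look()
c=(.587,-.3845,.2)
go(bt(c,-.025,.08),bt(c,-.025))"
```

```text
top [0.46, 0.383, 80.134, 48.982, 0.172]
t 29.35 p [ 0.5836 -0.2967  0.1332] psi 1.684 q6 -2.34 F [-0.3 -0.5 -0.6] op 0.851 tilt [ 0.002 -0.002 -1.   ]
[0.526, -1.494, 0.888] [-0.0, -0.0, -0.62] mm 109
[0.528, -1.491, 2.097] [-0.0, -0.0, -0.62] mm 158
```

>>> move_arm:
  motion:
    - [[0.526,-0.8,0.3],[0,0,-0.62],75]
    - [[0.526,-1.494,0.88],[0,0,-0.62],75]
    - [[0.526,-1.494,0.88],[0,0,-0.62],75]
    - [[0.526,-1.494,0.88],[0,0,-0.62],75]
    - [[0.526,-1.494,0.88],[0,0,-0.62],75]

```text
time_s: 29.98
eef_pos: [0.5624, -0.3847, 0.0818]
eef_rot: [0.001, -0.102, 0.995, -0.001]
wrist_force: [-0.2, 0.3, 0.6]
opening: 0.747
```

```bash
python3 -c "
from h import *
a=viewer.camera('top'); viewer.camera('side')
for k in ['top','side']:
  for d in spotter.search_frame(k,'blank0')[:6]:
    u,v=d['centre'][0]*640,d['centre'][1]*400; print(k,round(d['score'],2),w(k,u,v,.007)[:2].round(3))
c=(.587,-.3845,.2)
go(bt(c,-.025,.08),bt(c,-.025))"
```

```text
top 0.87 [ 0.383 -0.481]
top 0.81 [ 0.528 -0.084]
top 0.58 [ 0.216 -0.397]
top 0.53 [ 0.614 -0.365]
side 0.87 [ 0.58  -0.389]
side 0.77 [ 0.44  -0.375]
side 0.75 [ 0.215 -0.405]
side 0.67 [ 0.39  -0.488]
side 0.61 [ 0.54  -0.064]
side 0.41 [ 0.517 -0.102]
t 30.18 p [ 0.5621 -0.3852  0.0814] psi 1.775 q6 -2.55 F [0.5 0.1 0.4] op 0.75 tilt [ 0.001 -0.001 -1.   ]
[0.008, -0.072, 0.024] [0.0, 0.0, 0.03] mm 5
[0.009, -0.07, 1.232] [0.0, 0.0, 0.03] mm 74
```

Side camera confirms both remaining blanks, near (0.58, -0.39) and (0.44, -0.375). Picking the first.

>>> move_arm:
  motion:
    - [[0.01,-0.07,0.6],[0,0,0.03],75]
    - [[0.01,-0.07,1.1],[0,0,0.03],75]
    - [[0.01,-0.07,1.23],[0,0,0.03],75]
    - [[0.01,-0.07,1.23],[0,0,0.03],60]
    - [[0.01,-0.07,1.23],[0,0,0.03],40]
    - [[0.01,-0.07,1.23],[0,0,0.03],30]
    - [[0.01,-0.07,1.23],[0,0,0.03],30]
    - [[0.01,-0.07,1.23],[0,0,0.03],30]
    - [[0.01,-0.07,0.9],[0,0,0.03],30]
    - [[0.01,-0.07,-0.3],[0,0,0.03],30]

```text
time_s: 31.42
eef_pos: [0.559, -0.3874, 0.0856]
eef_rot: [-0.003, -0.099, 0.995, 0.004]
wrist_force: [-1.2, -0.0, 0.6]
opening: 0.556
```

```bash
python3 -c "
from h import *
viewer.camera('side')
go(jt(-.083,0,.105),jt(-.083,0,.0385))"
```

```text
t 31.48 p [ 0.5644 -0.3923  0.0988] psi 1.77 q6 -2.55 F [ 5.2 -3.   6.4] op 0.558 tilt [ 0.006 -0.006 -1.   ]
[0.706, 5.165, -0.146] [0.0, 0.0, 0.59] mm 313
[0.712, 5.173, 0.963] [0.0, 0.0, 0.59] mm 319
```

>>> move_arm:
  motion:
    - [[0.1,0.6,-0.15],[0,0,0.1],30]
    - [[0.2,1.4,-0.15],[0,0,0.2],30]
    - [[0.3,2.3,-0.15],[0,0,0.4],30]
    - [[0.45,3.2,-0.15],[0,0,0.59],30]
    - [[0.6,4.1,-0.15],[0,0,0.59],30]
    - [[0.7,4.8,-0.15],[0,0,0.59],30]
    - [[0.706,5.165,-0.15],[0,0,0.59],30]
    - [[0.706,5.165,-0.15],[0,0,0.59],30]
    - [[0.706,5.165,-0.15],[0,0,0.59],30]

```text
time_s: 32.6
eef_pos: [0.4601, -0.0956, 0.0984]
eef_rot: [0.001, -0.058, 0.998, -0.001]
wrist_force: [-0.1, 0.9, -1.7]
opening: 0.558
```

```bash
python3 -c "
from h import *
go(jt(-.083,0,.0385))"
```

```text
t 32.6 p [ 0.4601 -0.0956  0.0984] psi 1.687 q6 -2.14 F [-0.1  0.9 -1.7] op 0.558 tilt [ 0.002 -0.001 -1.   ]
[-0.021, -0.022, 0.998] [-0.0, -0.0, -0.01] mm 60
```

>>> move_arm:
  motion:
    - [[-0.02,-0.02,0.4],[0,0,0],30]
    - [[-0.02,-0.02,0.75],[0,0,0],30]
    - [[-0.02,-0.02,0.95],[0,0,0],30]
    - [[-0.02,-0.02,1.0],[0,0,0],30]
    - [[-0.02,-0.02,1.0],[0,0,0],30]
    - [[-0.02,-0.02,1.0],[0,0,0],30]

```text
time_s: 33.35
eef_pos: [0.4609, -0.0959, 0.0384]
eef_rot: [0.001, -0.058, 0.998, -0.0]
wrist_force: [0.1, -0.3, -0.9]
opening: 0.559
```

>>> move_arm:
  motion:
    - [[-0.15,0,0],[0,0,0],30]
    - [[-0.3,0,0],[0,0,0],30]
    - [[-0.45,0,0],[0,0,0],30]
    - [[-0.6,0,0],[0,0,0],30]
    - [[-0.75,0,0],[0,0,0],30]
    - [[-0.85,0,0],[0,0,0],30]
    - [[-0.9,0,0],[0,0,0],30]
    - [[-0.92,0,0],[0,0,0],30]
    - [[-0.92,0,0],[0,0,0],30]

```text
time_s: 34.48
eef_pos: [0.515, -0.089, 0.0376]
eef_rot: [-0.0, -0.058, 0.998, 0.0]
wrist_force: [-1.9, -1.7, -2.7]
opening: 0.557
```

>>> move_arm:
  motion:
    - [[-0.02,0,0],[0,0,0],30]
    - [[-0.04,0,0],[0,0,0],30]
    - [[-0.04,0,0],[0,0,0],30]

```text
time_s: 34.85
eef_pos: [0.5168, -0.0888, 0.0375]
eef_rot: [-0.001, -0.058, 0.998, 0.0]
wrist_force: [-4.7, -2.3, -2.5]
opening: 0.556
```

>>> move_arm:
  motion:
    - [[-0.03,0,0],[0,0,0],30]
    - [[-0.05,0,0],[0,0,0],30]
    - [[-0.08,0,0],[0,0,0],30]
    - [[-0.08,0,0],[0,0,0],30]

```text
time_s: 35.35
eef_pos: [0.5171, -0.0887, 0.0365]
eef_rot: [-0.006, -0.059, 0.998, 0.0]
wrist_force: [-21.2, -8.8, 7.0]
opening: 0.557
```

Home again (0.5171). Release, retreat, and look at the last blank.

>>> move_arm:
  motion:
    - [[0.08,0,0],[0,0,0],30]
    - [[0.08,0,0],[0,0,0],62]
    - [[0.08,0,0],[0,0,0],75]
    - [[0.08,0,0],[0,0,0],75]
    - [[0.08,0,-0.8],[0,0,0],80]
    - [[0.08,0,-1.7],[0,0,0],80]
    - [[0.3,-1,-1.7],[0,0,0],75]
    - [[0.6,-1.6,-1.7],[0,0,0],75]
    - [[0.6,-1.6,-1.7],[0,0,0],75]

```text
time_s: 36.48
eef_pos: [0.4975, -0.1902, 0.1402]
eef_rot: [0.001, -0.056, 0.998, -0.001]
wrist_force: [0.6, 1.4, 0.2]
opening: 0.753
```

```bash
python3 -c "
from h import *
look(); a=viewer.camera('top')
for b in blanks(a,'top',.036,170): print(np.round(b,4).tolist()) if b[2]<120 and .4<b[0]<.7 else 0
c=(.4375,-.3675,.49)
go(bt(c,-.02,.08),bt(c,-.02))"
```

```text
top [0.437, -0.368, 81.29, 50.546, 0.492]
top [0.46, 0.383, 80.056, 48.978, 0.172]
side [0.364, -0.181, 78.179, 49.827, -0.269]
[0.4353, -0.3601, 77.2825, 48.0619, 0.4902]
[0.458, 0.3732, 78.0029, 47.4424, 0.1724]
[0.5408, -0.0821, 79.1381, 59.9257, 0.1009]
[0.6528, -0.073, 96.7278, 18.3232, -1.4303]
t 36.62 p [ 0.4978 -0.1872  0.1396] psi 1.687 q6 -2.27 F [0.3 1.  0. ] op 0.75 tilt [ 0.     0.001 -1.   ]
[1.657, -2.991, 0.992] [-0.0, 0.0, -2.68] mm 214
[1.657, -2.991, 2.201] [-0.0, 0.0, -2.68] mm 244
```

>>> move_arm:
  motion:
    - [[0.5,-0.9,0.3],[0,0,-0.9],75]
    - [[1.0,-1.8,0.6],[0,0,-1.8],75]
    - [[1.657,-2.7,0.9],[0,0,-2.68],75]
    - [[1.657,-2.991,0.95],[0,0,-2.68],75]
    - [[1.657,-2.991,0.95],[0,0,-2.68],75]
    - [[1.657,-2.991,0.95],[0,0,-2.68],75]
    - [[1.657,-2.991,0.95],[0,0,-2.68],75]

```text
time_s: 37.5
eef_pos: [0.4205, -0.3761, 0.0829]
eef_rot: [0.0, -0.244, 0.97, 0.0]
wrist_force: [-0.5, -0.3, 0.8]
opening: 0.746
```

```bash
python3 -c "
from h import *
c=(.4375,-.368,.49)
go(bt(c,-.02,.08),bt(c,-.02))
look()
a=viewer.camera('top');b=viewer.camera('side')
o=np.zeros((600,800,3),np.uint8);o[:600,:400]=crop(a,285,130,80,120,5);o[:600,400:]=crop(b,250,180,200,300,2)[:600] if 0 else np.pad(crop(b,230,190,160,120,2.5),((0,300),(0,0),(0,0)))
cv2.imwrite('pics/k9.png',o)"
```

```text
t 37.5 p [ 0.4205 -0.3761  0.0829] psi 2.063 q6 -3.0 F [-0.5 -0.3  0.8] op 0.746 tilt [ 0.  0. -1.]
[0.02, -0.014, 0.049] [0.0, -0.0, 0.02] mm 3
[0.02, -0.014, 1.257] [0.0, -0.0, 0.02] mm 75
top [0.46, 0.383, 80.533, 48.978, 0.172]
```

View pics/k9.png

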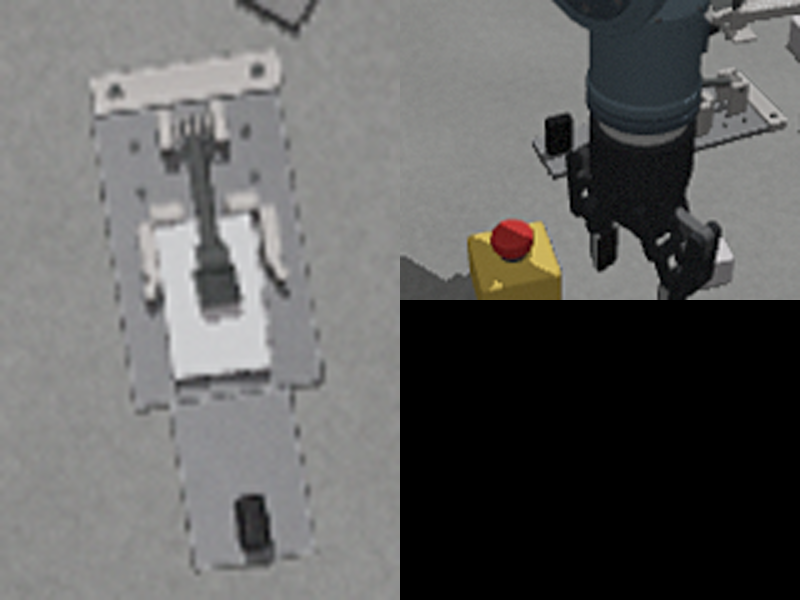

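The pile of four is neat (top at crop (218,300)), and the gripper straddles blank 5 clear of the e-stop. The odd side reading was just the raised pile. Picking the last blank.

>>> move_arm:
  motion:
    - [[0.02,-0.014,0.6],[0,0,0],75]
    - [[0.02,-0.014,1.1],[0,0,0],75]
    - [[0.02,-0.014,1.25],[0,0,0],75]
    - [[0.02,-0.014,1.25],[0,0,0],60]
    - [[0.02,-0.014,1.25],[0,0,0],40]
    - [[0.02,-0.014,1.25],[0,0,0],30]
    - [[0.02,-0.014,1.25],[0,0,0],30]
    - [[0.02,-0.014,1.25],[0,0,0],30]
    - [[0.02,-0.014,0.9],[0,0,0],30]
    - [[0.02,-0.014,-0.4],[0,0,0],30]

```text
time_s: 38.95
eef_pos: [0.4169, -0.3762, 0.0884]
eef_rot: [-0.002, -0.243, 0.97, 0.004]
wrist_force: [1.1, -1.2, 0.9]
opening: 0.562
```

```bash
python3 -c "
from h import *
viewer.camera('side')
go(jt(-.078,0,.11),jt(-.078,0,.0455))"
```

```text
t 39.0 p [ 0.4213 -0.3816  0.0993] psi 2.062 q6 -3.01 F [ 4.6 -4.1  5.9] op 0.552 tilt [ 0.005 -0.006 -1.   ]
[-2.906, 3.836, -0.204] [0.0, 0.02, 2.68] mm 289
[-2.905, 3.844, 0.871] [0.0, 0.02, 2.68] mm 294
```

>>> move_arm:
  motion:
    - [[-0.3,0.4,-0.2],[0,0,0.3],30]
    - [[-0.8,1.0,-0.2],[0,0,0.8],30]
    - [[-1.3,1.7,-0.2],[0,0,1.4],30]
    - [[-1.8,2.4,-0.2],[0,0,2.0],30]
    - [[-2.3,3.0,-0.2],[0,0,2.5],30]
    - [[-2.7,3.5,-0.2],[0,0,2.68],30]
    - [[-2.906,3.836,-0.2],[0,0,2.68],30]
    - [[-2.906,3.836,-0.2],[0,0,2.68],30]
    - [[-2.906,3.836,-0.2],[0,0,2.68],30]

```text
time_s: 40.12
eef_pos: [0.4646, -0.0943, 0.1033]
eef_rot: [0.0, -0.058, 0.998, -0.0]
wrist_force: [-0.2, 0.1, 0.0]
opening: 0.554
```

```bash
python3 -c "
from h import *
go(jt(-.078,0,.0455))"
```

```text
t 40.12 p [ 0.4646 -0.0943  0.1033] psi 1.687 q6 -2.14 F [-0.2  0.1  0. ] op 0.554 tilt [ 0. -0. -1.]
[-0.028, -0.037, 0.963] [-0.0, -0.0, -0.0] mm 58
```

>>> move_arm:
  motion:
    - [[-0.02,-0.03,0.4],[0,0,0],30]
    - [[-0.02,-0.03,0.75],[0,0,0],30]
    - [[-0.02,-0.03,0.93],[0,0,0],30]
    - [[-0.02,-0.03,0.97],[0,0,0],30]
    - [[-0.02,-0.03,0.97],[0,0,0],30]
    - [[-0.02,-0.03,0.97],[0,0,0],30]

```text
time_s: 40.88
eef_pos: [0.4664, -0.0957, 0.0457]
eef_rot: [0.001, -0.058, 0.998, -0.0]
wrist_force: [0.1, 0.2, 0.2]
opening: 0.556
```

>>> move_arm:
  motion:
    - [[-0.15,0,0],[0,0,0],30]
    - [[-0.3,0,0],[0,0,0],30]
    - [[-0.45,0,0],[0,0,0],30]
    - [[-0.6,0,0],[0,0,0],30]
    - [[-0.75,0,0],[0,0,0],30]
    - [[-0.85,0,0],[0,0,0],30]
    - [[-0.9,0,0],[0,0,0],30]
    - [[-0.92,0,0],[0,0,0],30]
    - [[-0.92,0,0],[0,0,0],30]

```text
time_s: 42.0
eef_pos: [0.5206, -0.0887, 0.0448]
eef_rot: [-0.0, -0.058, 0.998, 0.0]
wrist_force: [-2.4, 1.2, -1.8]
opening: 0.557
```

>>> move_arm:
  motion:
    - [[-0.02,0,0],[0,0,0],30]
    - [[-0.04,0,0],[0,0,0],30]
    - [[-0.04,0,0],[0,0,0],30]

```text
time_s: 42.38
eef_pos: [0.5215, -0.0887, 0.0446]
eef_rot: [-0.002, -0.058, 0.998, 0.0]
wrist_force: [-8.7, -1.8, 1.4]
opening: 0.56
```

>>> move_arm:
  motion:
    - [[-0.03,0,0],[0,0,0],30]
    - [[-0.06,0,0],[0,0,0],30]
    - [[-0.06,0,0],[0,0,0],30]

```text
time_s: 42.75
eef_pos: [0.5217, -0.0886, 0.0444]
eef_rot: [-0.006, -0.059, 0.998, 0.0]
wrist_force: [-22.5, -5.6, 13.3]
opening: 0.554
```

>>> move_arm:
  motion:
    - [[0.1,0,0],[0,0,0],30]
    - [[0.1,0,0],[0,0,0],62]
    - [[0.1,0,0],[0,0,0],75]
    - [[0.1,0,0],[0,0,0],75]
    - [[0.1,0,-0.8],[0,0,0],75]
    - [[0.1,0,-1.4],[0,0,0],70]
    - [[1.0,0,-1.4],[0,0,0],60]
    - [[1.5,0,-1.4],[0,0,0],60]
    - [[1.5,0,-1.4],[0,0,0],60]

```text
time_s: 43.88
eef_pos: [0.436, -0.0986, 0.1291]
eef_rot: [-0.0, -0.058, 0.998, 0.0]
wrist_force: [0.0, -0.6, 0.0]
opening: 0.601
```

```bash
python3 -c "
from h import *
look()
go(jt(-.121,0,.12),jt(-.121,0,.040))"
```

```text
top [0.46, 0.383, 80.104, 48.919, 0.169]
t 43.98 p [ 0.4381 -0.0991  0.1296] psi 1.687 q6 -2.17 F [ 0.1 -0.6  0.4] op 0.6 tilt [ 0.002 -0.001 -1.   ]
[0.241, -0.01, 0.159] [-0.0, -0.0, -0.01] mm 17
[0.244, -0.009, 1.492] [-0.0, -0.0, -0.01] mm 91
```

All five are in; blank 5 stopped at the same x as blank 2. Now I'll refine the machine pose while the view is clear.

```bash
python3 - <<'E'
from h import *
from scipy.optimize import minimize
a=viewer.camera('top'); cv2.imwrite('pics/t10.png',a)
g=cv2.cvtColor(a,cv2.COLOR_BGR2GRAY); e=cv2.Canny(cv2.resize(g,None,fx=4,fy=4,interpolation=cv2.INTER_CUBIC),40,100,L2gradient=True)
D=cv2.distanceTransform(255-e,cv2.DIST_L2,5)/4
def seg(p,q): return [np.array(p)+(np.array(q)-np.array(p))*t for t in np.linspace(0,1,25)]
P=[]
for y in(-.17,-.13,.13,.17): P+=seg((.045,y,.04),(.12,y,.04))
for s in(1,-1): P+=seg((.025,s*.044,.016),(.13,s*.044,.016))+seg((-.032,s*.065,.016),(0,s*.052,.016))
for s in(1,-1): P+=seg((.04,s*.135,.0),(.04,s*.165,.0))
def cost(v):
    q=np.array([px('top',T(v,p)) for p in P]); m=cv2.remap(D,(q[:,:1]*4+1.5).astype(np.float32),(q[:,1:]*4+1.5).astype(np.float32),1)
    return np.minimum(m,3).mean()
best=min((minimize(cost,(.706+dx,.165+dy,.02),method='Nelder-Mead',options=dict(initial_simplex=[(.706+dx,.165+dy,.02),(.711+dx,.165+dy,.02),(.706+dx,.17+dy,.02),(.706+dx,.165+dy,.04)])) for dx in(-.01,0,.01) for dy in(-.005,0,.005)),key=lambda r:r.fun)
print(best.x,best.fun)
m=best.x
# pad inside guide + latch bits
MACH=[[(0,.052,.016),(.185,.052,.016)],[(0,-.052,.016),(.185,-.052,.016)],[(0,.052,.016),(-.034,.066,.016)],[(0,-.052,.016),(-.034,-.066,.016)],rect(.04,.16,.13,.17,.04),rect(.04,.16,-.17,-.13,.04),rect(.04,.0401,.13,.17,0),[(-.009,-.078,.028),(-.009,-.094,.088)],[(.157,-.044,.008),(.157,.044,.008)]]
b=crop(a,160,40,133,107,6); draw(b,'top',m,MACH,6,np.array([160,40])); cv2.imwrite('pics/k10.png',b[:600])
E
```

```text
[0.70182237 0.16584973 0.02433089] 0.37082183361053467
```

View pics/k10.png

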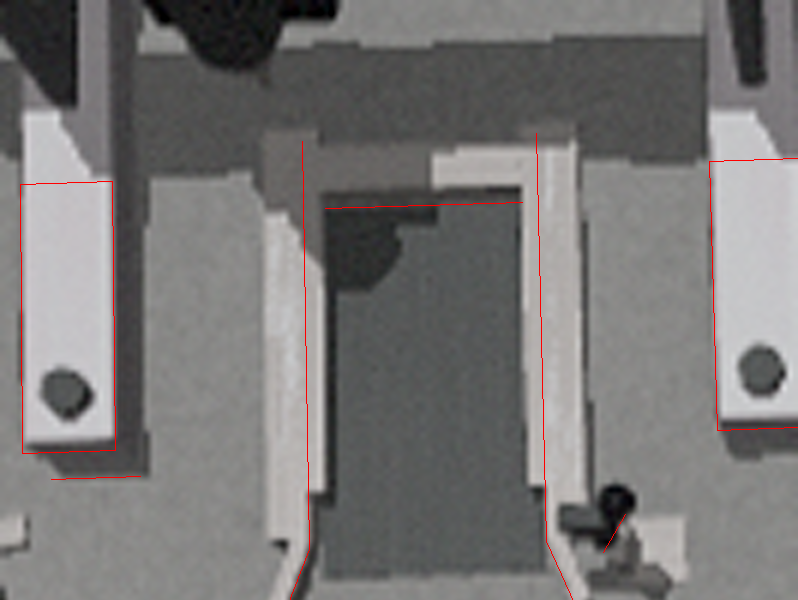

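>>> move_arm:
  motion:
    - [[0.243,-0.01,0.3],[0,0,0],55]
    - [[0.243,-0.01,0.9],[0,0,0],55]
    - [[0.243,-0.01,1.4],[0,0,0],55]
    - [[0.243,-0.01,1.65],[0,0,0],55]
    - [[0.243,-0.01,1.65],[0,0,0],55]

```text
time_s: 44.65
eef_pos: [0.4227, -0.1007, 0.0293]
eef_rot: [-0.001, -0.058, 0.998, 0.001]
wrist_force: [0.0, -0.1, -0.2]
opening: 0.55
```

The fit lies on the beams, flares and rails to within about 4 mm, and the predicted knob lands near the black ball at crop (615,500). Machine is about (0.704, 0.166, yaw 0.024). Gripping the handle.

>>> move_arm:
  motion:
    - [[0,0,0],[0,0,0],30]
    - [[0,0,0],[0,0,0],5]
    - [[0,0,0],[0,0,0],0]
    - [[0,0,0],[0,0,0],0]
    - [[0,0,0],[0,0,0],0]
    - [[0,0,0],[0,0,0],0]

```text
time_s: 45.4
eef_pos: [0.4238, -0.1019, 0.0313]
eef_rot: [0.001, -0.058, 0.998, -0.001]
wrist_force: [-1.9, -2.5, 6.0]
opening: 0.151
```

```bash
cat >> h.py <<'E'
mp=(.704,.166,.024)
def mt(x,y,z,dy=0): # jig origin at machine x,y -> handle target
    a=T(mp,(x-.121,y,z)); return (*a,mp[2]+np.pi/2+dy)
E
python3 -c "
from h import *
go(jt(-.141,0,.0293),mt(-.165,0,.0293),mt(.052,0,.0293))"
```

```text
t 45.4 p [ 0.4238 -0.1019  0.0313] psi 1.688 q6 -2.2 F [-1.9 -2.5  6. ] op 0.151 tilt [ 0.002 -0.002 -1.   ]
[0.332, 0.009, 0.033] [0.0, 0.0, 0.0] mm 20
[-0.413, 4.332, 0.025] [0.0, 0.0, 0.67] mm 261
[-4.014, 3.995, 0.032] [0.0, 0.0, 0.67] mm 340
```

>>> move_arm:
  motion:
    - [[0.04,0,-0.01],[0,0,0],0]
    - [[0.1,0,-0.01],[0,0,0],0]
    - [[0.18,0,-0.01],[0,0,0],0]
    - [[0.26,0,-0.01],[0,0,0],0]
    - [[0.34,0,-0.01],[0,0,0],0]
    - [[0.4,0,-0.01],[0,0,0],0]
    - [[0.43,0,-0.01],[0,0,0],0]
    - [[0.43,0,-0.01],[0,0,0],0]

```text
time_s: 46.4
eef_pos: [0.3982, -0.1044, 0.0313]
eef_rot: [0.001, -0.058, 0.998, -0.001]
wrist_force: [4.1, 1.4, 2.5]
opening: 0.154
```

```bash
python3 -c "
from h import *
go(mt(-.185,0,.031),mt(-.165,0,.031))"
```

```text
t 46.4 p [ 0.3982 -0.1044  0.0313] psi 1.687 q6 -2.23 F [4.1 1.4 2.5] op 0.154 tilt [ 0.003 -0.001 -1.   ]
[-0.504, 4.356, 0.001] [0.0, 0.0, 0.66] mm 263
[-0.836, 4.325, 0.002] [0.0, 0.0, 0.66] mm 264
```

>>> move_arm:
  motion:
    - [[-0.01,0.06,0],[0,0,0],0]
    - [[-0.02,0.2,0],[0,0,0.03],0]
    - [[-0.05,0.42,0],[0,0,0.06],0]
    - [[-0.08,0.68,0],[0,0,0.1],0]
    - [[-0.11,0.94,0],[0,0,0.14],0]
    - [[-0.14,1.2,0],[0,0,0.18],0]
    - [[-0.17,1.46,0],[0,0,0.22],0]
    - [[-0.2,1.72,0],[0,0,0.26],0]
    - [[-0.23,1.98,0],[0,0,0.3],0]
    - [[-0.25,2.18,0],[0,0,0.33],0]

```text
time_s: 47.65
eef_pos: [0.3977, 0.0269, 0.0313]
eef_rot: [0.001, -0.034, 0.999, -0.001]
wrist_force: [1.1, -9.1, 5.4]
opening: 0.157
```

```bash
cat >> h.py <<'E'
def jigpose():
    """jig base/plate from top: plate top at z .043"""
    a=viewer.camera('top'); g=a.copy()
    for b in blanks(a,'top',.043,165):
        if 60<b[2]<110 and 40<b[3]<75: print('white',np.round(b,4).tolist())
    for k in ['jig','jig_handle']:
        for d in spotter.search_frame('top',k)[:2]:
            u,v=d['centre'][0]*640,d['centre'][1]*400; print(k,round(d['score'],2),w('top',u,v,.03)[:2].round(3))
E
python3 -c "
from h import *
jigpose()
go(mt(-.185,0,.031),mt(-.165,0,.031))"
```

```text
white [0.4575, 0.3707, 77.554, 47.1694, 0.1724]
white [0.5153, 0.0301, 81.7561, 61.166, -0.0032]
white [0.715, -0.739, 99.859, 40.1574, -0.8554]
jig 0.96 [0.553 0.036]
jig_handle 0.67 [0.558 0.038]
t 47.8 p [0.3975 0.028  0.0313] psi 1.64 q6 -1.87 F [0.9 2.2 7.8] op 0.153 tilt [ 0.001  0.    -1.   ]
[-0.161, 2.172, 0.005] [0.0, 0.0, 0.33] mm 131
[-0.494, 2.157, 0.006] [0.0, 0.0, 0.33] mm 133
```

The jig trails the tool a little in yaw (about 0.06). I'll hold the tool yaw and go on.

>>> move_arm:
  motion:
    - [[-0.01,0.06,0],[0,0,0],0]
    - [[-0.02,0.18,0],[0,0,0],0]
    - [[-0.04,0.36,0],[0,0,0],0]
    - [[-0.06,0.6,0],[0,0,0],0]
    - [[-0.08,0.84,0],[0,0,0],0]
    - [[-0.1,1.08,0],[0,0,0],0]
    - [[-0.12,1.32,0],[0,0,0],0]
    - [[-0.14,1.56,0],[0,0,0],0]
    - [[-0.15,1.8,0],[0,0,0],0]
    - [[-0.16,2.0,0],[0,0,0],0]

```text
time_s: 49.05
eef_pos: [0.3988, 0.1472, 0.0313]
eef_rot: [0.0, -0.034, 0.999, -0.001]
wrist_force: [1.0, -9.4, 8.2]
opening: 0.152
```

```bash
python3 - <<'E'
from h import *
from scipy.optimize import minimize
jigpose()
go(mt(-.185,0,.031),mt(-.165,0,.031))
a=viewer.camera('top'); cv2.imwrite('pics/t11.png',a)
def fit(a,v0):
    g=cv2.cvtColor(a,cv2.COLOR_BGR2GRAY); e=cv2.Canny(cv2.resize(g,None,fx=4,fy=4,interpolation=cv2.INTER_CUBIC),25,70,L2gradient=True)
    D=cv2.distanceTransform(255-e,cv2.DIST_L2,5)/4
    seg=lambda p,q:[np.array(p)+(np.array(q)-np.array(p))*t for t in np.linspace(0,1,30)]
    P=[]
    for s in(1,-1): P+=seg((-.05,s*.05,.008),(.105,s*.05,.008))+seg((-.052,s*.034,.008),(-.052,s*.05,.008))
    P+=seg((.105,-.05,.008),(.105,.05,.008))+seg((-.042,-.025,.043),(-.042,.025,.043))+seg((-.04,-.025,.043),(0,-.025,.043))+seg((-.04,.025,.043),(0,.025,.043))
    def cost(v):
        q=np.array([px('top',T(v,p)) for p in P]); return np.minimum(cv2.remap(D,(q[:,:1]*4+1.5).astype(np.float32),(q[:,1:]*4+1.5).astype(np.float32),1),3).mean()
    rs=[]
    for dt in(-.06,-.03,0,.03,.06):
        for dx in (-.006,0,.006):
            v=np.array(v0)+(dx,.12*dt,dt); rs.append(minimize(cost,v,method='Nelder-Mead',options=dict(initial_simplex=[v,v+(.004,0,0),v+(0,.004,0),v+(0,0,.02)])))
    r=min(rs,key=lambda r:r.fun); return r.x,r.fun
print('check station',fit(cv2.imread('pics/t10.png'),jp))
o,p,r=st(); print('now',fit(a,(p[0]+.121,p[1]+.003,.02)))
E
```

```text
white [0.4577, 0.3708, 78.0169, 47.1694, 0.1724]
white [0.5156, 0.1571, 79.7316, 48.9738, 0.0385]
white [0.715, -0.739, 99.859, 40.1574, -0.8554]
jig 0.73 [0.56  0.141]
jig_handle 0.9 [0.561 0.138]
t 49.2 p [0.3987 0.1484 0.0313] psi 1.641 q6 -1.56 F [0.8 1.2 7.2] op 0.15 tilt [ 0.001  0.    -1.   ]
[-0.002, 0.172, 0.006] [0.0, 0.0, 0.33] mm 10
[-0.335, 0.156, 0.006] [0.0, 0.0, 0.33] mm 22
check station (array([ 0.54593987, -0.08879844,  0.15939586]), np.float64(1.5540391206741333))
now (array([0.51893314, 0.15942613, 0.03109033]), np.float64(0.5419539213180542))
```

>>> move_arm:
  motion:
    - [[-0.02,0.03,0],[0,0,0.05],0]
    - [[-0.06,0.07,0],[0,0,0.12],0]
    - [[-0.12,0.11,0],[0,0,0.2],0]
    - [[-0.2,0.15,0],[0,0,0.27],0]
    - [[-0.28,0.16,0],[0,0,0.33],0]
    - [[-0.335,0.16,0],[0,0,0.33],0]
    - [[-0.335,0.16,0],[0,0,0.33],0]

```text
time_s: 50.12
eef_pos: [0.4108, 0.1586, 0.0311]
eef_rot: [-0.008, -0.012, 1.0, -0.001]
wrist_force: [-28.8, -5.0, 45.7]
opening: 0.154
```

```bash
python3 - <<'E'
from h import *
jigpose()
go(mt(-.1,0,.031),mt(.052,0,.031))
E
```

```text
white [0.4575, 0.3707, 77.554, 47.1694, 0.1724]
white [0.5271, 0.1639, 77.5827, 48.4929, 0.0024]
jig 0.79 [0.572 0.147]
jig 0.74 [ 0.718 -0.351]
jig_handle 0.68 [0.576 0.145]
t 50.27 p [0.4107 0.1586 0.0311] psi 1.596 q6 -1.5 F [-27.7  -4.1  45.2] op 0.152 tilt [-0.015 -0.002 -1.   ]
[-1.206, 0.005, -0.017] [-0.0, 0.0, 0.01] mm 72
[-3.739, 0.003, -0.055] [-0.0, 0.0, 0.01] mm 224
```

Unexpected resistance (28 N forward, 45 N vertical) well before the flares. I need a look here, with both cameras in one picture.

```bash
python3 - <<'E'
from h import *
a=viewer.camera('top');b=viewer.camera('side')
x=crop(a,185,80,100,150,4); draw(x,'top',mp,[[(0,.052,.016),(-.034,.066,.016)],[(0,-.052,.016),(-.034,-.066,.016)]],4,np.array([185,80]))
draw(x,'top',(.5295,.1625,.015),[rect(-.052,.105,-.05,.05,.008)],4,np.array([185,80]),(0,255,0))
y=crop(b,270,140,133,100,3); z=crop(b,315,165,100,70,4)
o=np.zeros((600,800,3),np.uint8);o[:,:400]=x;o[:300,400:799]=y;o[310:590,400:800]=z
cv2.imwrite('pics/k11.png',o)
E
```

```text
(no output)
```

View pics/k11.png

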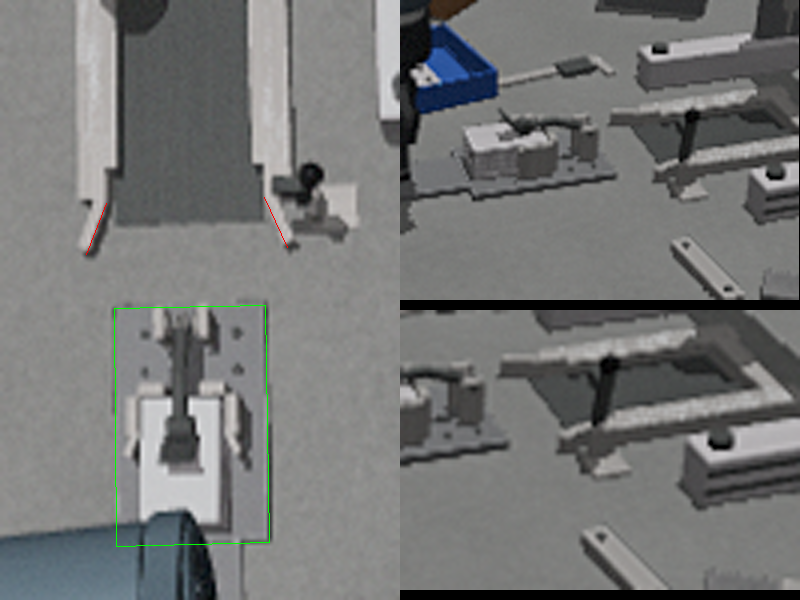

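Nothing is in the way: the green base outline at (0.5295, 0.1625, yaw 0.015) fits and the flares are clear ahead. The resistance must come from the tool pressing down on the jig, so I'll relieve z and watch Fz.

>>> move_arm:
  motion:
    - [[0,0,-0.03],[0,0,0],0]
    - [[0,0,-0.05],[0,0,0],0]
    - [[0,0,-0.05],[0,0,0],0]
    - [[0,0,-0.05],[0,0,0],0]

```text
time_s: 50.88
eef_pos: [0.4164, 0.1589, 0.0328]
eef_rot: [-0.001, -0.012, 1.0, -0.0]
wrist_force: [-1.9, -0.9, -6.7]
opening: 0.151
```

```bash
python3 - <<'E'
from h import *
jigpose()
go(mt(-.1,0,.031),mt(.052,0,.031)); o,p,r=st(); print(o['torque'])
E
```

```text
white [0.4577, 0.3708, 78.0169, 47.1694, 0.1724]
white [0.5345, 0.1652, 77.2605, 45.9568, 0.0026]
white [0.7153, -0.7397, 101.3036, 40.8148, -0.8554]
jig 0.83 [0.573 0.142]
jig 0.38 [0.935 0.205]
t 51.02 p [0.417  0.159  0.0332] psi 1.595 q6 -1.5 F [-2.5  0.1 -6. ] op 0.157 tilt [-0.001 -0.    -1.   ]
[-1.101, 0.003, 0.036] [-0.0, 0.0, 0.0] mm 66
[-3.634, 0.002, 0.033] [-0.0, 0.0, 0.0] mm 218
[-0.0538973   0.76984481 -0.09141331]
```

Relieved: the jig slides freely with slightly lifting Fz. Advancing at this height.

>>> move_arm:
  motion:
    - [[-0.1,0,0],[0,0,0],0]
    - [[-0.22,0,0],[0,0,0],0]
    - [[-0.34,0,0],[0,0,0],0]
    - [[-0.46,0,0],[0,0,0],0]
    - [[-0.58,0,0],[0,0,0],0]
    - [[-0.7,0,0],[0,0,0],0]
    - [[-0.8,0,0],[0,0,0],0]
    - [[-0.9,0,0],[0,0,0],0]
    - [[-0.95,0,0],[0,0,0],0]

```text
time_s: 52.15
eef_pos: [0.4749, 0.1604, 0.0336]
eef_rot: [0.0, -0.012, 1.0, 0.0]
wrist_force: [-2.0, 0.1, -7.8]
opening: 0.153
```

```bash
python3 - <<'E'
from h import *
jigpose()
go(mt(-.08,0,.033),mt(.052,0,.033))
E
```

```text
white [0.4575, 0.3708, 77.5504, 47.1214, 0.1685]
white [0.5915, 0.1667, 78.2493, 48.7045, 0.0026]
white [0.7157, -0.7396, 101.0703, 41.5108, -0.841]
jig 0.61 [0.633 0.15 ]
jig_handle 0.94 [0.636 0.148]
t 52.3 p [0.4751 0.1604 0.0338] psi 1.595 q6 -1.51 F [ 1.2 -0.5 -7.5] op 0.148 tilt [ 0.001  0.    -1.   ]
[-0.465, 0.002, 0.014] [0.0, -0.0, 0.0] mm 28
[-2.665, 0.002, 0.017] [0.0, -0.0, 0.0] mm 160
```

>>> move_arm:
  motion:
    - [[-0.1,0,0],[0,0,0],0]
    - [[-0.2,0,0],[0,0,0],0]
    - [[-0.3,0,0],[0,0,0],0]
    - [[-0.4,0,0],[0,0,0],0]
    - [[-0.5,0,0],[0,0,0],0]
    - [[-0.6,0,0],[0,0,0],0]

```text
time_s: 53.05
eef_pos: [0.5108, 0.1613, 0.0336]
eef_rot: [-0.0, -0.012, 1.0, -0.0]
wrist_force: [-2.3, -0.1, -6.6]
opening: 0.154
```

>>> move_arm:
  motion:
    - [[-0.1,0,0],[0,0,0],0]
    - [[-0.2,0,0],[0,0,0],0]
    - [[-0.3,0,0],[0,0,0],0]
    - [[-0.4,0,0],[0,0,0],0]
    - [[-0.5,0,0],[0,0,0],0]
    - [[-0.5,0,0],[0,0,0],0]

```text
time_s: 53.8
eef_pos: [0.5418, 0.1619, 0.034]
eef_rot: [0.001, -0.012, 1.0, 0.0]
wrist_force: [1.7, -0.2, -7.2]
opening: 0.152
```

```bash
python3 - <<'E'
from h import *
jigpose()
go(mt(.052,0,.033))
E
```

```text
white [0.4577, 0.376, 80.7291, 43.0738, 0.0208]
white [0.715, -0.739, 102.988, 41.5062, -0.8429]
jig 0.96 [0.705 0.152]
jig 0.47 [ 0.339 -0.273]
jig_handle 0.87 [0.709 0.147]
t 53.95 p [0.5413 0.162  0.0339] psi 1.595 q6 -1.51 F [ 1.2 -0.9 -6.9] op 0.153 tilt [ 0.002  0.    -1.   ]
[-1.563, 0.002, 0.018] [-0.0, 0.0, -0.0] mm 94
```

>>> move_arm:
  motion:
    - [[-0.12,0,0],[0,0,0],0]
    - [[-0.26,0,0],[0,0,0],0]
    - [[-0.4,0,0],[0,0,0],0]
    - [[-0.54,0,0],[0,0,0],0]
    - [[-0.68,0,0],[0,0,0],0]
    - [[-0.8,0,0],[0,0,0],0]
    - [[-0.8,0,0],[0,0,0],0]

```text
time_s: 54.82
eef_pos: [0.5899, 0.1631, 0.0339]
eef_rot: [0.001, -0.012, 1.0, 0.0]
wrist_force: [1.1, 0.8, -7.8]
opening: 0.149
```

>>> move_arm:
  motion:
    - [[-0.12,0,0],[0,0,0],0]
    - [[-0.24,0,0],[0,0,0],0]
    - [[-0.36,0,0],[0,0,0],0]
    - [[-0.48,0,0],[0,0,0],0]
    - [[-0.58,0,0],[0,0,0],0]
    - [[-0.63,0,0],[0,0,0],0]
    - [[-0.63,0,0],[0,0,0],0]

```text
time_s: 55.7
eef_pos: [0.6269, 0.164, 0.0337]
eef_rot: [0.001, -0.012, 1.0, 0.0]
wrist_force: [0.9, -0.5, -6.8]
opening: 0.156
```

```bash
python3 - <<'E'
from h import *
jigpose()
go(mt(.052,0,.033))
E
```

```text
white [0.4592, 0.376, 77.879, 43.0738, 0.0208]
white [0.715, -0.7391, 103.1041, 41.5062, -0.8429]
jig 0.69 [ 0.718 -0.357]
jig 0.56 [0.794 0.144]
jig_handle 0.91 [0.809 0.144]
t 55.85 p [0.6269 0.164  0.0339] psi 1.595 q6 -1.52 F [ 1.7  0.7 -8.2] op 0.15 tilt [ 0.002  0.    -1.   ]
[-0.135, 0.003, 0.015] [-0.0, 0.0, -0.0] mm 8
```

>>> move_arm:
  motion:
    - [[-0.05,0,0],[0,0,0],0]
    - [[-0.1,0,0],[0,0,0],0]
    - [[-0.1,0,0],[0,0,0],0]

```text
time_s: 56.22
eef_pos: [0.6325, 0.1642, 0.0337]
eef_rot: [0.0, -0.012, 1.0, 0.0]
wrist_force: [-0.3, -0.2, -5.2]
opening: 0.151
```

>>> move_arm:
  motion:
    - [[-0.05,0,0],[0,0,0],0]
    - [[-0.08,0,0],[0,0,0],0]
    - [[-0.08,0,0],[0,0,0],0]

```text
time_s: 56.6
eef_pos: [0.6373, 0.1643, 0.0336]
eef_rot: [0.0, -0.012, 1.0, 0.0]
wrist_force: [-0.8, 0.4, -6.1]
opening: 0.154
```

>>> move_arm:
  motion:
    - [[-0.04,0,0],[0,0,0],0]
    - [[-0.06,0,0],[0,0,0],0]
    - [[-0.06,0,0],[0,0,0],0]

```text
time_s: 56.98
eef_pos: [0.6382, 0.1644, 0.0328]
eef_rot: [-0.003, -0.012, 1.0, -0.0]
wrist_force: [-12.1, -0.9, -1.1]
opening: 0.153
```

>>> move_arm:
  motion:
    - [[-0.04,0,0],[0,0,0],0]
    - [[-0.06,0,0],[0,0,0],0]
    - [[-0.06,0,0],[0,0,0],0]

```text
time_s: 57.35
eef_pos: [0.6381, 0.1644, 0.0314]
eef_rot: [-0.007, -0.012, 1.0, -0.001]
wrist_force: [-22.1, -2.4, 1.8]
opening: 0.15
```

Hard stop at x 0.638 (expected 0.637), rising to 22 N, so the jig is home. Releasing the handle and heading for the outside of the latch.

>>> move_arm:
  motion:
    - [[0.1,0,0.02],[0,0,0],0]
    - [[0.1,0,0.02],[0,0,0],30]
    - [[0.1,0,0.02],[0,0,0],40]
    - [[0.1,0,0.02],[0,0,0],40]
    - [[0.1,0,-0.9],[0,0,0],40]
    - [[0.1,0,-1.8],[0,0,0],40]
    - [[0.1,0,-1.8],[0,0,0],30]
    - [[0.1,-1.2,-1.8],[0,0,0],0]
    - [[0.1,-2.4,-1.8],[0,0,0],0]
    - [[0.1,-2.6,-1.8],[0,0,0],0]

```text
time_s: 58.6
eef_pos: [0.6419, 0.0053, 0.1411]
eef_rot: [-0.0, -0.011, 1.0, -0.0]
wrist_force: [-0.4, 0.2, 0.5]
opening: 0.003
```

```bash
python3 - <<'E'
from h import *
viewer.camera('top')
for d in spotter.search_frame('top','latch_knob')[:3]:
    u,v=d['centre'][0]*640,d['centre'][1]*400; print('knob top',round(d['score'],2),w('top',u,v,.088).round(3))
a=viewer.camera('side')
for d in spotter.search_frame('side','latch_knob')[:3]:
    u,v=d['centre'][0]*640,d['centre'][1]*400; print('knob side',round(d['score'],2),w('side',u,v,.088).round(3), round(u),round(v))
print('pred px side',px('side',(.701,.074,.088)))
jigpose()
go((.701,.012,.14,1.595),(.701,.012,.083,1.595))
E
```

```text
knob top 0.56 [0.727 0.166 0.088]
knob top 0.47 [0.694 0.084 0.088]
knob top 0.44 [0.781 0.165 0.088]
knob side 0.6 [0.435 0.28  0.088] 268 159
knob side 0.38 [0.678 0.035 0.088] 366 186
knob side 0.36 [0.658 0.046 0.088] 358 185
pred px side (np.float64(367.70590482613613), np.float64(178.65015059722577))
white [0.4576, 0.3706, 78.2789, 47.4253, 0.1718]
white [0.715, -0.739, 103.0267, 41.5062, -0.8429]
jig 0.79 [0.811 0.183]
jig 0.54 [0.465 0.401]
jig_handle 0.9 [0.811 0.188]
t 58.95 p [0.6418 0.0097 0.1413] psi 1.596 q6 -1.77 F [-0.5  1.   1.3] op -0.006 tilt [-0.  0. -1.]
[-0.987, 0.012, 0.021] [-0.0, -0.0, 0.01] mm 59
[-0.988, 0.012, 0.971] [-0.0, -0.0, 0.01] mm 83
```

>>> move_arm:
  motion:
    - [[-0.5,0,0],[0,0,0],0]
    - [[-0.96,0,0],[0,0,0],0]
    - [[-0.96,0,0.3],[0,0,0],0]
    - [[-0.96,0,0.7],[0,0,0],0]
    - [[-0.96,0,0.97],[0,0,0],0]
    - [[-0.96,0,0.97],[0,0,0],0]

```text
time_s: 59.7
eef_pos: [0.6974, 0.0105, 0.0808]
eef_rot: [-0.002, -0.012, 1.0, 0.0]
wrist_force: [-0.4, -0.4, 1.2]
opening: -0.002
```

>>> move_arm:
  motion:
    - [[0,0.2,0],[0,0,0],0]
    - [[0,0.4,0],[0,0,0],0]
    - [[0,0.55,0],[0,0,0],0]
    - [[0,0.7,0],[0,0,0],0]
    - [[0,0.85,0],[0,0,0],0]
    - [[0,1.0,0],[0,0,0],0]

```text
time_s: 60.45
eef_pos: [0.6981, 0.0703, 0.0835]
eef_rot: [0.0, -0.012, 1.0, -0.0]
wrist_force: [-0.2, -0.2, 0.8]
opening: 0.001
```

>>> move_arm:
  motion:
    - [[0,0.15,0],[0,0,0],0]
    - [[0,0.3,0],[0,0,0],0]
    - [[0,0.45,0],[0,0,0],0]
    - [[0,0.45,0],[0,0,0],0]
    - [[0,0.0,0],[0,0,0],0]
    - [[0,-0.5,-0.5],[0,0,0],0]
    - [[0,-1.0,-1.0],[0,0,0],0]
    - [[0,-2.0,-1.5],[0,0,0],0]
    - [[0,-2.5,-1.5],[0,0,0],0]

```text
time_s: 61.58
eef_pos: [0.7034, -0.0835, 0.1772]
eef_rot: [0.003, -0.011, 1.0, -0.001]
wrist_force: [0.7, 0.9, -0.4]
opening: 0.001
```

```bash
python3 - <<'E'
from h import *
def dark(im,p,r=3):
    u,v=map(int,map(round,p)); return round(float(im[v-r:v+r+1,u-r:u+r+1].mean()),1)
a=viewer.camera('top');b=viewer.camera('side'); cv2.imwrite('pics/t12.png',a); cv2.imwrite('pics/s12.png',b)
m=(.7065,.166,.024)
op=T(m,(-.009,-.094,.088)); sh=T(m,(-.009,-.016,.028))
for n,im,old in (('top',a,'pics/t11.png'),('side',b,'pics/side0.png')):
    o=cv2.imread(old); print(n,'open now/before',dark(im,px(n,op)),dark(o,px(n,op)),'shut now/before',dark(im,px(n,sh)),dark(o,px(n,sh)),np.round(px(n,op)),np.round(px(n,sh)))
    for d in spotter.search_frame(n,'latch_knob')[:3]: print(round(d['score'],2),np.round([d['centre'][0]*640,d['centre'][1]*400]))
jigpose()
go((.65,-.05,.2,1.595))
# fallback numeric picture: dark levels around the shut bar
u,v=map(int,px('top',sh)); print(cv2.cvtColor(a,cv2.COLOR_BGR2GRAY)[v-12:v+13:2,u-16:u+33:2])
E
```

```text
top open now/before 141.6 74.6 shut now/before 99.0 89.1 [264. 123.] [236. 131.]
0.54 [249. 128.]
0.29 [227.  92.]
side open now/before 131.2 44.0 shut now/before 80.0 70.9 [368. 179.] [356. 184.]
0.41 [360. 187.]
white [0.4576, 0.3706, 78.2789, 47.4253, 0.1718]
white [0.715, -0.7391, 103.0654, 41.5062, -0.8429]
white [0.7595, 0.1712, 90.1087, 46.6749, 0.0062]
jig 0.84 [0.76  0.171]
jig_handle 0.74 [0.76  0.174]
t 61.92 p [ 0.7014 -0.0788  0.1728] psi 1.596 q6 -1.88 F [-0.9  0.4  0.9] op -0.001 tilt [-0.001  0.001 -1.   ]
[0.844, 0.502, -0.453] [-0.0, -0.0, 0.01] mm 65
[[209 208 207 207 209 208 207 208 217 107  84 142 141 141 188 192 193 192
  205  78 145 148 146 121 140]
 [210 208 208 210 209 209 208 208 218  89 104 141 142 142 171 181 194 196
  201  77 148 143 145 122 133]
 [205 202 202 203 202 198 197 198 204  88  88 140 139 141 144  81 193 195
  195  85 149 142 151 120 134]
 [ 93  96  96  93  95  95  99 113 111  95  90 140 139 141 141  76 194 196
  195  75 146 147 155 127 129]
 [136  81  78  81  78  79  80  64  22  34 102 118 130 128 129  48 191 191
  199  79 145 180 143 124 128]
 [145 108 105 106 107 107 106  35  51  21  81  84  85  80  85  83  79  75
   78  81 105 181 128 118 116]
 [124 122 118 117 115 112 110 116  26  51  86  58  60  76  72  72  77  77
   85  83  97 178 122 115 116]
 [144 143 145 145 147 144 142 146 148 148 134 101  47  24  59  85 113 104
  119  73  85 183 119 110 111]
 [144 148 142 147 145 143 143 144 142  83  81  84  51  52  55  51  77 111
  112  87  85  74 106 105 107]
 [144 142 143 145 144 144 144 141 143 113  81  82  87  87  90  89  83 182
  199 107 111  97  98  99 106]
 [144 145 143 146 142 146 143 145 147 146 115 113 115 114 104 149 148 162
  192 148 148 124  93  99 100]
 [148 150 145 146 144 142 147 145 144 147 144 147 148 148 147 147 145 142
  175  86 143 118  92  92  96]
 [144 145 144 145 143 145 145 145 145 146 142 146 145 151 143 146 146 144
  125 111 148 101  85  90  88]]
```

The knob has left its open place, and dark pixels now lie at about (236,129), where the shut knob should be. I'm out of picture views, so I'll check numerically: triangulate the knob and measure the pack's rear edge and sides.

```bash
python3 - <<'E'
from h import *
A=cv2.imread('pics/t12.png',0);B=cv2.imread('pics/s12.png',0)
def blob(g,c,r,t):
    u,v=map(int,c); m=(g[v-r:v+r+1,u-r:u+r+1]<t).astype(np.uint8); n,l,s,cc=cv2.connectedComponentsWithStats(m)
    return [(s[i,4],(cc[i]+[u-r,v-r]).round(1).tolist()) for i in range(1,n) if s[i,4]>4]
print('top',blob(A,(236,129),7,60)); print('side',blob(B,(356,184),12,50))
for ang in(1.4,1.6,1.72,1.83):
    t=ang-.26; k=T((.7065,.166,.024),(-.009,-.078+.062*np.sin(t),.028+.062*np.cos(t))); print(ang,np.round(px('top',k),1),np.round(px('side',k),1))
print('open before: top',blob(cv2.imread('pics/t11.png',0),(264,122),8,60),np.round(px('top',T((.7065,.166,.024),(-.009,-.094,.088))),1),'side',blob(cv2.imread('pics/side0.png',0),(367,179),10,50),np.round(px('side',T((.7065,.166,.024),(-.009,-.094,.088))),1))
# pack: gray profile in jig frame at z=.043, compare with before transfer (t10 station, t11 mid)
def prof(im,pose,y):
    xs=np.arange(-.056,-.026,.002); q=np.array([px('top',T(pose,(x,y,.043))) for x in xs]).astype(np.float32)
    return cv2.remap(im,q[:,:1],q[:,1:],1).ravel().astype(int)
print(np.arange(-56,-26,2))
for y in(-.015,0,.015):
    print('t10',prof(cv2.imread('pics/t10.png',0),(.544,-.0872,.117),y)); print('t11',prof(cv2.imread('pics/t11.png',0),(.5189,.1594,.031),y)); print('now',prof(A,T((.7065,.166,0.024),(.052,0,0)).tolist()[:2]+[.024],y))
E
```

```text
top [(np.int32(28), [236.7, 127.7]), (np.int32(7), [242.9, 133.0])]
side [(np.int32(35), [357.7, 183.7]), (np.int32(8), [355.2, 192.8]), (np.int32(6), [348.5, 194.0])]
1.4 [236.7 127.9] [357.5 178. ]
1.6 [235.9 129.2] [356.7 180.6]
1.72 [235.9 129.9] [356.4 182.4]
1.83 [236.2 130.6] [356.2 184.2]
open before: top [(np.int32(48), [261.3, 125.4])] [263.6 123.4] side [(np.int32(69), [365.8, 182.4])] [367.6 179. ]
[-56 -54 -52 -50 -48 -46 -44 -42 -40 -38 -36 -34 -32 -30 -28]
t10 [122 118 116 116 115 113 113 113 110 109 109 107 106 104 103]
t11 [ 41  36  34  41  50  59  73 155 194 201 200 200 199 199 199]
now [ 26  31  47  74 103 121 153 200 210 209 209 210 210 210 209]
t10 [127 126 126 124 122 120 118 118 117 113 114 112 110 110 107]
t11 [ 89  83  75  68  65  63 128 177 198 201 200 200 200 200 200]
now [ 89  78  78  79  92 112 143 192 207 210 209 209 208 208 209]
t10 [126 128 129 128 127 127 126 124 123 121 120 119 114 104  89]
t11 [ 62  85 104  92  75  68 118 190 204 202 200 199 199 200 199]
now [ 94  75  77  76  84 108 154 190 206 209 207 208 209 208 206]
```

Pack's rear edge is unchanged in the jig (about -44 mm, limit -46). The knob pixels suggest shut, but the two cameras differ by several px. I'll feel the knob's top from above with closed fingers: expected contact is a TCP height of about 0.044.

```bash
python3 -c "
from h import *
go((.695,.150,.14,1.595),(.695,.150,.06,1.595))"
```

```text
t 61.92 p [ 0.7014 -0.0788  0.1728] psi 1.596 q6 -1.88 F [-0.9  0.4  0.9] op -0.001 tilt [-0.001  0.001 -1.   ]
[0.009, 3.815, 0.549] [-0.0, -0.0, 0.01] mm 231
[0.007, 3.814, 1.882] [-0.0, -0.0, 0.01] mm 255
```

>>> move_arm:
  motion:
    - [[0,1.0,0],[0,0,0],0]
    - [[0,2.0,0],[0,0,0],0]
    - [[0,3.0,0.2],[0,0,0],0]
    - [[0,3.78,0.4],[0,0,0],0]
    - [[0,3.78,0.8],[0,0,0],0]
    - [[0,3.78,1.3],[0,0,0],0]
    - [[0,3.78,1.7],[0,0,0],0]
    - [[0,3.78,1.85],[0,0,0],0]
    - [[0,3.78,1.85],[0,0,0],0]

```text
time_s: 63.05
eef_pos: [0.696, 0.1466, 0.0619]
eef_rot: [-0.001, -0.012, 1.0, -0.0]
wrist_force: [-0.0, 0.0, 1.0]
opening: 0.003
```

>>> move_arm:
  motion:
    - [[0,0,0.06],[0,0,0],0]
    - [[0,0,0.13],[0,0,0],0]
    - [[0,0,0.13],[0,0,0],0]

```text
time_s: 63.42
eef_pos: [0.6962, 0.1464, 0.0546]
eef_rot: [-0.0, -0.012, 1.0, -0.0]
wrist_force: [-0.2, 0.4, 0.6]
opening: 0.001
```

>>> move_arm:
  motion:
    - [[0,0,0.05],[0,0,0],0]
    - [[0,0,0.1],[0,0,0],0]
    - [[0,0,0.1],[0,0,0],0]

```text
time_s: 63.8
eef_pos: [0.6959, 0.1465, 0.0481]
eef_rot: [-0.0, -0.012, 1.0, -0.0]
wrist_force: [-0.1, 0.6, 0.0]
opening: -0.002
```

>>> move_arm:
  motion:
    - [[0,0,0.03],[0,0,0],0]
    - [[0,0,0.06],[0,0,0],0]
    - [[0,0,0.06],[0,0,0],0]

```text
time_s: 64.18
eef_pos: [0.6961, 0.1465, 0.0448]
eef_rot: [-0.0, -0.012, 1.0, -0.0]
wrist_force: [-0.3, -0.4, 0.7]
opening: -0.0
```

>>> move_arm:
  motion:
    - [[0,0,0.03],[0,0,0],0]
    - [[0,0,0.05],[0,0,0],0]
    - [[0,0,0.05],[0,0,0],0]

```text
time_s: 64.55
eef_pos: [0.6966, 0.1466, 0.0434]
eef_rot: [0.0, -0.012, 1.0, -0.0]
wrist_force: [-3.1, -0.2, 7.2]
opening: -0.001
```

Contact at TCP height 0.0434 with 7 N puts the knob top at z ≈ 0.036, which is fully shut. Retreating.

>>> move_arm:
  motion:
    - [[0,0,-0.3],[0,0,0],0]
    - [[0,0,-1.0],[0,0,0],0]
    - [[0,0,-2.0],[0,0,0],0]
    - [[1.0,0,-2.5],[0,0,0],0]
    - [[2.0,0,-2.5],[0,0,0],0]
    - [[3.0,0,-2.5],[0,0,0],0]
    - [[4.0,0,-2.5],[0,0,0],0]
    - [[4.0,0,-2.5],[0,0,0],0]

```text
time_s: 65.55
eef_pos: [0.4515, 0.1411, 0.1914]
eef_rot: [-0.002, -0.013, 1.0, -0.0]
wrist_force: [0.9, -0.1, -0.2]
opening: 0.0
```

```bash
python3 - <<'E'
from h import *
a=viewer.camera('top'); A=cv2.cvtColor(a,cv2.COLOR_BGR2GRAY); B=cv2.imread('pics/t12.png',0); z=cv2.imread('pics/top0.png',0)
for b in blanks(a,'top',.007): print(np.round(b,3).tolist()) if 70<b[2]<100 and 40<b[3]<60 else 0
d=cv2.absdiff(A,B)[100:160,200:270]; print('guide area change',d.mean().round(2),(d>40).sum())
for n,(u,v) in dict(estop=(405,267),offcut=(412,198),spanner=(390,126),oil=(430,118),brush=(350,115),key=(460,133),caliper=(155,150)).items():
    D=cv2.absdiff(A,z)[v-14:v+15,u-14:u+15]; print(n,D.mean().round(1),end='; ')
go((.4,.15,.2,1.595))
workorder.hand_in()
E
```

```text
guide area change 10.78 261
estop 8.1; offcut 8.5; spanner 8.5; oil 7.6; brush 8.3; key 8.1; caliper 7.9; t 65.6 p [0.455  0.141  0.1928] psi 1.596 q6 -1.54 F [ 0.9 -0.3  0.9] op -0.001 tilt [ 0.001  0.    -1.   ]
[0.912, 0.173, -0.121] [0.0, -0.0, 0.0] mm 56
the job is handed in; nothing more can be done
```

The jig is changed over and handed in at about 65 s on the robot's clock; no verdict was reported.

**What I did:**
- I drew out the drilled plate and laid it flat near the middle of the bin.
- I loaded all five white blanks, pushing each until it stopped firmly against the fence at about 20 to 30 N. The stops repeated within 0.5 mm for each of the two grip offsets I used.
- I slid the jig into the guide to a firm stop. The handle stopped at x 0.638, where 0.637 was expected.
- I tipped the latch over until it fell shut.

**What the last checks showed:**
- **Latch:** the two cameras disagreed by several pixels, so I felt the knob from above. Contact came at a knob-top height of about 36 mm, which is fully shut.
- **Pack:** its rear edge was at about jig x -44 mm, against a limit of -46 mm. This was measured just before the latch touch.
- **Bystanders:** the picture patches around all seven showed no change beyond an even 8 grey levels.

**What disagreed or failed:**
- On the way to the guide the jig stuck, with 28 N forward and 45 N downward force. The tool was pressing on the jig; raising it about 3 mm freed it.
- The jig also trailed the tool by about 0.06 rad on the sideways slide.
- The final top picture did not confirm the drilled plate, and it shows some change in the guide area. I did not follow up either one. The plate was last seen in the bin in the picture before that.
- My 16 views were used up before the guide and latch were finished, so the end state was checked by measurement only.

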